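# Lever the spent battery pack out of a data logger and shut its battery door

## Task

The spent battery pack sits snug in the open bay of the data logger: put the blade of the pry tool into the slot at the end of the bay, under the lip of the pack, and lever the pack up off its spring until that end stands proud. Then lay the tool back down flat on the bench, put the pack flat in the aluminium tray beside the old one, and last swing the battery door down and press its free edge until both hooks of the catch have snapped over it. Leave the other things on the bench where they are.

Things in the scene. Friction and masses are not known exactly. Their poses are not given: they have to be found in the camera images.
- logger: The data logger: a grey box with a dark skirt and rubber corner bumpers, 168 x 119 x 58 mm, fixed, lying face down with its battery bay upward. Origin at the middle of its underside on the bench; +x runs along the bay from the pry slot towards the door hinge, z up. Its top face is at z = 58 mm.
- bay (a point): Middle of the bay's floor, at (0, 0, 26) mm in the logger's frame. The bay is 56 mm wide and open from x = -51 to +51 mm; its face at the hinge end leans outward to give the pack room to tilt.
- slot (a point): Top of a steel wear bar (radius 3 mm, along y), the fulcrum, across the outer end of the pry slot, at (-77, 0, 59) mm in the logger's frame; axes as the logger's. From it the slot, 20 mm wide, slopes down into the bay at 30 degrees, in the middle of the bay's -x end.
- bow_mid (a point): Between the two steel spring bows that hold the pack, at (-46.5, 0, 38.5) mm in the logger's frame. They stick out of the bay's -x end wall at y = -18 and +18 mm, into grooves of the pack's end, and give way along -x with 9 to 13 N. They let go when that end is raised 12 mm, spring in below it and keep it up.
- pack_mid (a point): Centre (15.5 mm up) of the pack to remove: a black block 99 x 52 x 31 mm, 0.13 to 0.25 kg, seated with its top 1 mm below the logger's top, so fingers find no hold. Axes as the logger's while seated. Levered free, its -x end stays 12 to 20 mm proud, the pack tilted 0.12 to 0.24 rad about the low edge of its +x end; it can then be pinched there across its width and drags a little coming out.
- pack_lip (a point): Middle of the lip at the pack's -x end: its outer edge, on its underside. Lip 20 mm wide, 7 mm thick; the pry recess below it runs 20 mm into the pack. While seated it is 27.5 mm inside the wear bar and 9 mm below the bar's top.
- door (a joint): Angle of the battery door (a grey plate 119 mm long, 60 mm wide, 4 mm thick, hinged at the +x end of the bay) in rad: 0 shut, lying on the bay; it starts open and leaning back, 1.75 to 2.05. It stays at any angle where it is left (stiff hinge, 0.07 N m).
- door_hinge (a point): Middle of the door's hinge line, at (62, 0, 60.5) mm in the logger's frame; the hinge runs along the logger's y.
- door_edge (a point): Middle of the door's free edge on its outer face, 119 mm from the hinge (2 mm to the outer side of the mid-plane of the plate).
- catch (a joint): Travel of the door catch in m: two sprung steel hooks, 8 mm wide, at y = +-24 mm beside the slot, standing 14 mm over the logger's top face at x = -59 mm. 0 at rest; the door's edge pushes them back about 2 mm on its way down (6 to 14 N on the door's edge), then they spring over it to 0 again. With the door shut and caught: door 0, catch 0.
- pry_grip (a point): Grip point of the pry tool, on the centre line of its handle, 13 mm over the bench while it lies flat. +x points to the blade's tip, z up. Black handle 90 mm long and 26 x 26 mm across, from 60 mm behind to 30 mm ahead of this point; then a flat steel blade 12 mm wide and 3 mm thick on the same centre line (flat side level). 0.12 kg.
- pry_tip (a point): Tip of the blade, on its centre line, 125 mm ahead of the grip point.
- tray: Open aluminium tray for spent packs, 205 x 130 x 34 mm outside, walls and floor 4 mm, fixed. Origin at the middle of its underside; x along its long side. The old pack lies across its -x end, so the +x part is free (about 135 mm of the inside length).
- old_pack_mid (a point): Centre of the old pack that already lies in the tray: the same shape as the other pack, its long side along the tray's y, 68 mm from the tray's middle towards its -x end.
- carton: Closed kraft carton, 99 x 134 x 50 mm, fixed; origin at the middle of its underside, long side along its y.
- pliers: Pliers lying flat, 55 x 181 x 14 mm, long side along its y; origin at the middle of the underside. Bystander.
- bench_supply: Bench power supply, fixed equipment, 242 x 155 x 137 mm; origin at the middle of its underside, x along its depth.
- bench_vice: Small bench vice, fixed equipment, 135 x 110 x 92 mm; origin at the middle of its base.
- relay: Relay module standing upright, 62 x 36 x 86 mm; origin at the middle of the underside. Bystander.
- capacitor: White capacitor can standing upright, 54 mm across, 191 mm with its leads; origin at the middle of the underside. Bystander.
- pry: The pry tool as a whole; its origin is on its underside, 32.5 mm ahead of the grip point. Same axes as the grip point.
- pack: The pack to remove as a whole; origin at the middle of its underside.
Not all that is in view belongs to the job. What is shaped like the part that bears old_pack_mid but blue or orange is not meant.

How it is judged:
By the outcome, as a careful person would: the job done as asked, in the order asked, and still so for the second after the job is handed in, with the robot touching nothing.
It also fails if it takes over 72 s, if anything falls off the work surface, if the arm or the gripper's body presses on something with over 40 N, if the wrist force passes 120 N, or if a joint passes its speed limit or range.

## Robot

A 6-joint arm with a two-finger parallel gripper is mounted at the origin on a cart in front of the work surface, level with it; the furniture and walls round the work are solid. World frame = base frame: x ahead of the robot, y to its left, z up, the work surface at z = 0. Lengths are in mm, angles in rad, forces in N, time in s.
With the tool pointing down it reaches from about 350 to 975 mm from the base axis. Payload 7.1 kg.
Tool frame: the origin (TCP) lies on the centre line of the jaws, within the pads' length; the fingertips stand 19 mm ahead of it and the grasp point (between the pads) is the TCP; z points along the fingers, y is the direction in which the jaws open and shut (so a half turn about z gives the same grasp; the last joint's range is limited). The gripper opens to 88 mm and grips with 3 to 60 N. Pads are 20 mm wide; open, the fingers measure 115 mm over their backs; the gripper's body (75 mm by 178 mm) begins 61 mm behind the grasp point.
Start: joints at [1.206, 0.423, 1.63, -0, 1.089, -0.019], TCP at [211.811, 587.997, 201.875] pointing down, gripper open.
Joint ranges: [-3, 3], [-0.9, 2.11], [0.09, 2.58], [-1.31, 4.45], [0.11, 2.69], [-2.54, 2.54]. Speed limits (rad/s): [2.39, 2.39, 3.01, 3.14, 3.14, 3.14].

## Interface

Orientations are given as a unit quaternion [w, x, y, z].
In Python, from station import status, vision, r gives the robot as it stands.
- The arm moves only by the tool servo_tool, never from a script. Its argument "plan" is one flat list of numbers, 7 for each row, row after row: the shift along the world's x, y, z scaled (see below), then the turn, a rotation vector about the world's x, y, z scaled (see below), then the opening, from 0 (shut) to 1 (fully open). A call has exactly 8 rows; each row is the pose to reach, as a shift and turn from the pose measured when the call began, turning the shorter way round; what a row does not reach only later rows make up. The controller multiplies each number of a shift by 750 mm and each number of a turn by 180 degrees. A row lasts 1/10 s, in which the tool goes at most 50 mm and 8.59 degrees, less where a joint would pass 70% of its speed; a pose out of reach is approached as far as the arm can. A call with a number of a shift or a turn outside -1 to 1 is refused whole. A call with a gripper value outside its range is refused whole. The fingers move at their own pace and stop on an object; "force" is the grip in N (left out, the last holds). Time passes only in rows, so rows that repeat a pose let the fingers close, or fill a call up. It gives the time, the measured TCP pose, the force and the opening at its end, in the units of the state.
- status.state(): the state, without advancing time (a new reading comes with each control period).
- vision.read_camera(name): name is "scene" or "top"; returns a dict with "frame" (400x640x3 uint8, red, green, blue), "z_map" (400x640 float32, mm along the optical axis (not along the pixel's ray), 0 where there is no reading), "fx", "fy", "cx", "cy" (pixels), "R" (3x3) and "t" (3): a world point X has camera coordinates R X + t. Camera axes: x right, y down, z forward; pixel columns grow to the right and rows downward; lengths in mm; the calibration is good to about 2 mm. A picture is of the moment at which its call begins.
- r.close_job(): hands the job in, once; it reports no verdict.
The state is a dict: "time": time; "joint_positions": joint angles; "joint_vel": joint speeds; "joint_efforts": joint torques, N m; "eef_pos": TCP position; "ee_rot": TCP orientation; "force": force on the tool from outside, world axes, zero at the start; "moment": the same for the moment, N m; "width": finger opening in mm.
Only numpy, scipy, OpenCV 4.12 (cv2) and the standard library are available. Lean on these libraries where they do the work, as an engineer would, in place of code of your own. Each camera call takes 0.05 s, during which the arm holds its last target.

## Working session

There is one attempt and no reset: what is moved stays moved. The work goes in short steps, Python scripts to look and compute and a tool call to move; the robot and the scene stay as the last step left them, time stands still between calls to the robot, and variables do not carry over. Pictures are saved under pics/ and viewed, and the job is handed in when it is done.

Besides the shell and the picture viewer there is one more tool, called after "Call:" by a JSON object that holds its "method" and its "body", one argument or row to a line. servo_tool: Moves the arm, as the interface text tells. Its arguments: {"type":"object","properties":{"plan":{"type":"array"},"force":{"type":"number"}},"required":["plan"]}

```bash
ls; mkdir -p pics; python3 - <<'E'
from station import status, vision, r
import cv2,numpy as np,pickle
print(status.state())
d={}
for n in ("scene","top"):
    c=vision.read_camera(n); d[n]=c
    cv2.imwrite(f"pics/{n}0.png",c["frame"][:,:,::-1])
    print(n,c["fx"],c["fy"],c["cx"],c["cy"],np.round(c["R"],4).tolist(),np.round(c["t"],1).tolist(), (-c["R"].T@c["t"]).round(1))
pickle.dump(d,open("cam0.pkl","wb"))
E
```

```text
pics
{'time': 0.0, 'joint_positions': array([ 1.20601098e+00,  4.23825548e-01,  1.63069742e+00, -2.73763464e-06,
        1.08861074e+00, -1.89989892e-02]), 'joint_vel': array([ 0.00019635, -0.00039957,  0.00105512, -0.00037767, -0.00082591,
        0.00077365]), 'joint_efforts': array([-1.25818828e-03, -5.44633842e+01, -2.73658955e+01,  6.43273001e-02,
        2.30491109e-02, -1.60384880e-04]), 'eef_pos': array([211.59793142, 587.45558441, 201.10836369]), 'ee_rot': array([-1.45762475e-04,  1.72032435e-01,  9.85090984e-01, -7.56615977e-04]), 'force': array([-0.99471477, -0.17553316, -0.21128957]), 'moment': array([ 0.04166805,  0.02795924, -0.02885177]), 'width': 87.73681932755916}
scene 380.00211201649324 380.00211201649324 316.9966266960381 209.12215630740366 [[0.713, -0.7011, -0.0069], [-0.4736, -0.4743, -0.7421], [0.5171, 0.5324, -0.6702]] [-362.3, 359.7, 932.5] [ -53.5 -579.8  889.4]
top 483.39918048215185 483.39918048215185 317.4358211814372 198.5731425487132 [[0.0049, -1.0, 0.0053], [-0.9562, -0.0062, -0.2926], [0.2926, -0.0036, -0.9562]] [47.6, 578.1, 1472.5] [ 121.8   56.6 1576.9]
```

View pics/scene0.png

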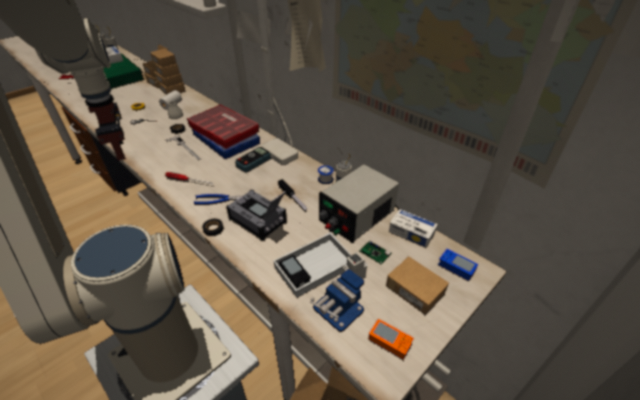

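View pics/top0.png

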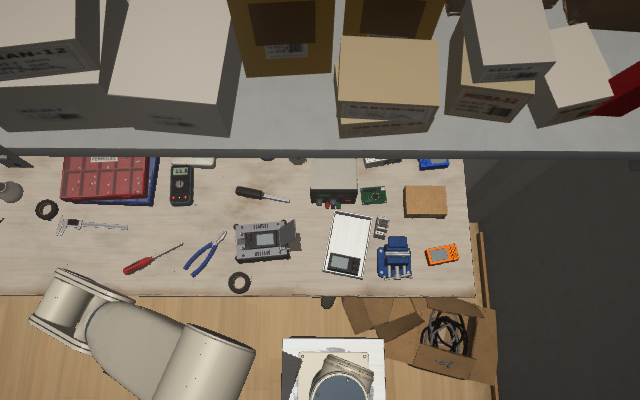

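```bash
python3 - <<'E'
import cv2,pickle
d=pickle.load(open("cam0.pkl","rb"))
a=d["top"]["frame"][170:300,170:470,::-1]; cv2.imwrite("pics/t1.png",cv2.resize(a[:, :],None,fx=2.66,fy=2.66,interpolation=cv2.INTER_CUBIC))
a=d["top"]["frame"][205:275,225:310,::-1]; cv2.imwrite("pics/t2.png",cv2.resize(a,None,fx=8,fy=8,interpolation=cv2.INTER_CUBIC))
a=d["scene"]["frame"][170:300,180:380,::-1]; cv2.imwrite("pics/s1.png",cv2.resize(a,None,fx=4,fy=4,interpolation=cv2.INTER_CUBIC))
E
```

```text
(no output)
```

View pics/t1.png

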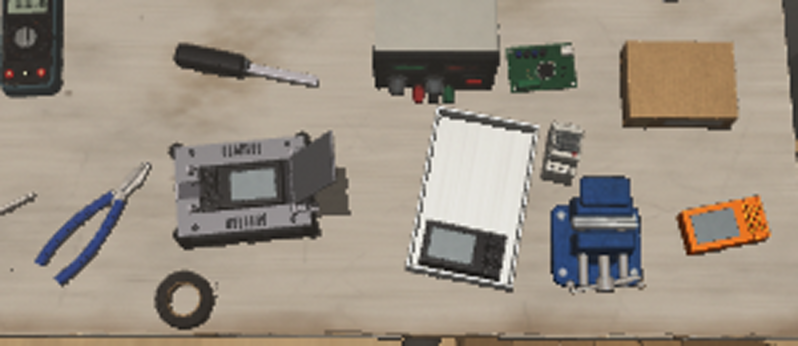

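View pics/t2.png

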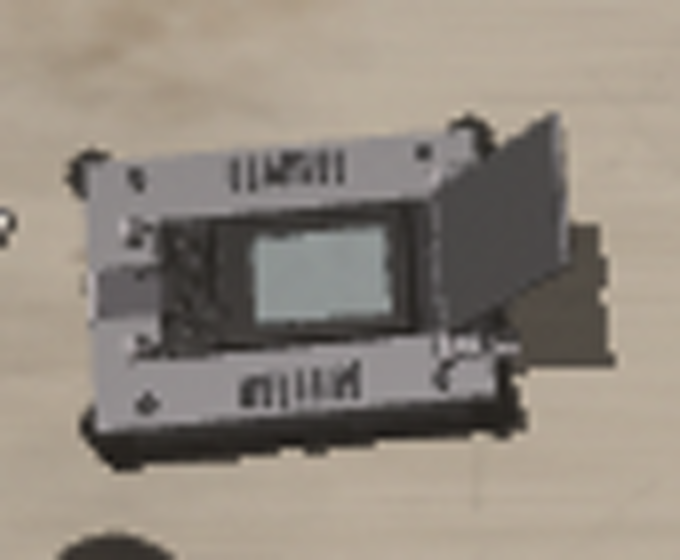

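View pics/s1.png

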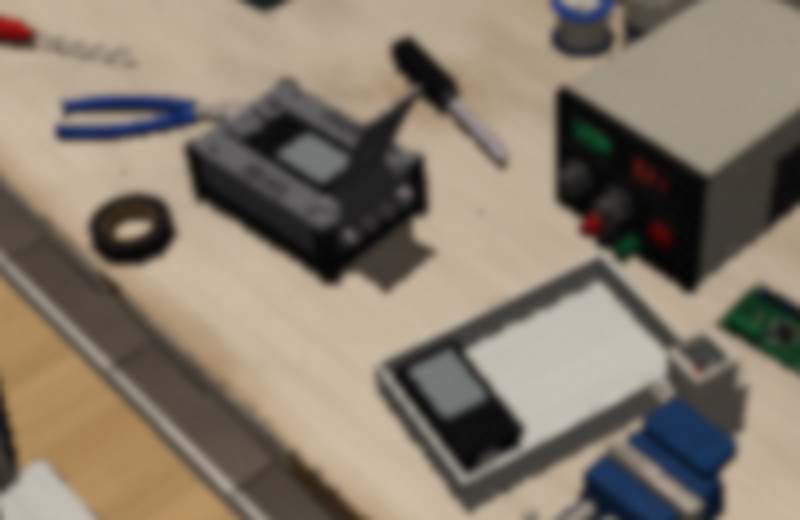

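```bash
cat > h.py <<'E'
import numpy as np,cv2,pickle
def ray(c,u,v):
    R=np.array(c["R"]);t=np.array(c["t"]).ravel()
    d=R.T@np.array([(u-c["cx"])/c["fx"],(v-c["cy"])/c["fy"],1.]); return -R.T@t,d
def onz(c,u,v,z):
    o,d=ray(c,u,v); return o+d*(z-o[2])/d[2]
def proj(c,X):
    p=np.array(c["R"])@np.asarray(X,float)+np.array(c["t"]).ravel()
    return np.array([c["fx"]*p[0]/p[2]+c["cx"],c["fy"]*p[1]/p[2]+c["cy"]])
def cloud(c):
    v,u=np.mgrid[0:400,0:640]; z=c["z_map"]
    P=np.stack([(u-c["cx"])/c["fx"]*z,(v-c["cy"])/c["fy"]*z,z],-1)
    return (P-np.array(c["t"]).ravel())@np.array(c["R"])
def zoom(im,u0,u1,v0,v1,f,name):
    cv2.imwrite(name,cv2.resize(im[v0:v1,u0:u1,::-1],None,fx=f,fy=f,interpolation=cv2.INTER_CUBIC))
E
python3 - <<'E'
from h import *
d=pickle.load(open("cam0.pkl","rb"))
T=cloud(d["top"]); S=cloud(d["scene"])
np.set_printoptions(precision=1,suppress=True,linewidth=160)
for n,u,v in [("logtop",240,225),("bench",220,220),("packlbl",265,240),("bench2",310,250),("pryh",246,193),("tip",288,200),("shelf",300,153),("door",285,240),("trayfloor",350,225),("oldpk",345,265),("supply",330,172),("carton",425,200),("vice",398,258),("relay",380,228)]:
    print(n,T[v,u])
# logger top face region
m=(np.abs(T[...,2]-58)<5); m[:, :220]=0; m[:,312:]=0; m[:212]=0;m[275:]=0
P=T[m]; print(len(P),np.median(P,0)); r_=cv2.minAreaRect(P[:,:2].astype(np.float32)); print("minrect",r_)
zoom(d["top"]["frame"],225,310,170,215,8,"pics/t3.png")
for nm,c,Q,u,v in (("sc",d["scene"],S,250,0),):
    m=(np.abs(S[...,2]-58)<4)&(np.abs(S[...,1]-90)<150)&(S[...,0]>350)&(S[...,0]<650)
    print(m.sum())
E
```

```text
logtop [495.4 300.2  59.1]
bench [528.1 378.9  -5.2]
packlbl [447.  218.   56.9]
bench2 [427.5  74.3  -5.4]
pryh [615.1 291.5  23.7]
tip [592.9 149.7  18.5]
shelf [373.6  78.3 965.5]
door [438.2 151.3  99.9]
trayfloor [510.7 -58.7   5.9]
oldpk [371.1 -38.4  38.7]
supply [652.7  11.5 131.3]
carton [ 585.8 -304.3   51.7]
vice [ 386.2 -200.7   86. ]
relay [ 483.  -148.5   80.6]
1255 [444.5 237.7  57.3]
minrect ((447.2578125, 231.78530883789062), (118.6836166381836, 169.1363525390625), 5.307906150817871)
519
```

View pics/t3.png

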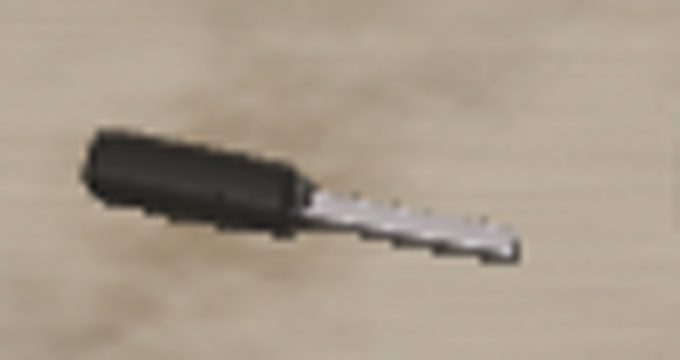

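```bash
python3 - <<'E'
from h import *
np.set_printoptions(precision=1,suppress=True,linewidth=160)
d=pickle.load(open("cam0.pkl","rb")); c=d["top"]; f=c["frame"]
hsv=cv2.cvtColor(f,cv2.COLOR_RGB2HSV)
print("wood",hsv[222,222],"face",hsv[228,250],hsv[256,255],"handle",hsv[193,246],"blade",hsv[197,275],"slot",hsv[241,240])
# logger face
def rng(u0,u1,v0,v1):
    m=np.zeros((400,640),bool); m[v0:v1,u0:u1]=1; return m
face=rng(230,292,212,270)&(hsv[...,1]<30)&(hsv[...,2]>105)&(hsv[...,2]<175)
lab=cv2.morphologyEx(face.astype(np.uint8),cv2.MORPH_OPEN,np.ones((2,2)))
n,L,st,_=cv2.connectedComponentsWithStats(face.astype(np.uint8)); print(st[1:][st[1:,4]>20])
big=face
pts=np.array([onz(c,u,v,58)[:2] for v,u in np.argwhere(big)],np.float32)
print("face rect",cv2.minAreaRect(pts))
o=np.zeros((400,640,3),np.uint8); o[...]=f; o[face]=(255,0,0)
zoom(o,225,310,205,275,8,"pics/m1.png")
# pry
hand=rng(230,268,182,206)&(hsv[...,2]<90)
hp=np.array([onz(c,u,v,13) for v,u in np.argwhere(hand)],np.float32)[:,:2]
print("handle rect",cv2.minAreaRect(hp))
m,vv=cv2.PCACompute(hp,None); print("handle pca",m,vv[0])
bl=rng(264,295,190,206)&(hsv[...,1]<28)&(hsv[...,2]>150)
bp=np.array([onz(c,u,v,14.5) for v,u in np.argwhere(bl)],np.float32)[:,:2]
print(len(bp),"blade",cv2.minAreaRect(bp)); m,vv=cv2.PCACompute(bp,None); print(m,vv[0], (bp@vv[0]).min()-m@vv[0],(bp@vv[0]).max()-m@vv[0])
o=f.copy(); o[hand]=(255,0,0); o[bl]=(0,255,0)
zoom(o,225,310,170,215,8,"pics/m2.png")
E
```

```text
wood [ 17  42 169] face [173   7 142] [174   9 146] handle [12 22 57] blade [176  11 179] slot [168  13  98]
[[235 221  49  19 383]
 [257 233  17  12 175]
 [236 241  54  18 407]]
face rect ((450.1189880371094, 228.18099975585938), (109.87266540527344, 168.54135131835938), 5.7572174072265625)Traceback (most recent call last):
  File "<stdin>", line 20, in <module>
cv2.error: OpenCV(4.12.0) /io/opencv/modules/imgproc/src/convhull.cpp:143: error: (-215:Assertion failed) total >= 0 && (depth == CV_32F || depth == CV_32S) in function 'convexHull'
```

View pics/m1.png

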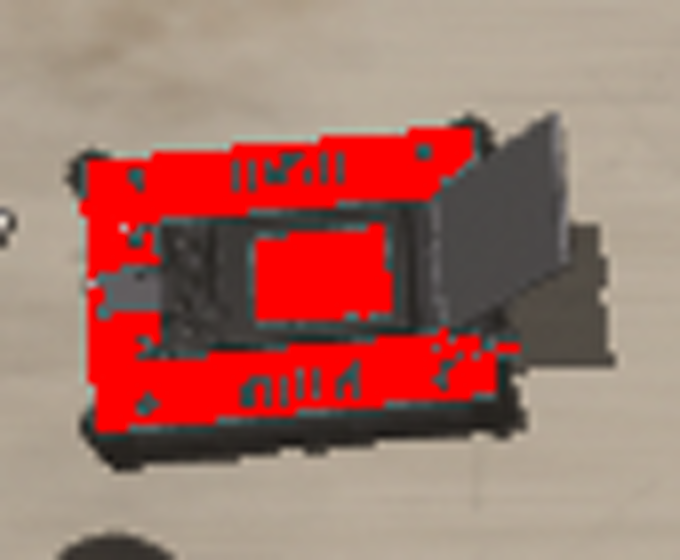

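```bash
python3 - <<'E'
from h import *
np.set_printoptions(precision=1,suppress=True,linewidth=160)
d=pickle.load(open("cam0.pkl","rb")); c=d["top"]; f=c["frame"]
hsv=cv2.cvtColor(f,cv2.COLOR_RGB2HSV).astype(int); V=hsv[...,2].astype(float)
def rng(u0,u1,v0,v1):
    m=np.zeros((400,640),bool); m[v0:v1,u0:u1]=1; return m
face=rng(230,292,212,270)&(hsv[...,1]<30)&(hsv[...,2]>105)&(hsv[...,2]<175)
top=[];bot=[]
for u in range(240,282):
    w=np.where(face[:,u])[0]; top.append(onz(c,u,w.min()-.5,58)[:2]); bot.append(onz(c,u,w.max()+.5,58)[:2])
top=np.array(top);bot=np.array(bot[:44])
def fl(P):
    vx,vy,x,y=cv2.fitLine(P.astype(np.float32),cv2.DIST_HUBER,0,.01,.01).ravel(); s=-np.sign(vy); return np.array([vx,vy])*s,np.array([x,y])
for n,P in(("top",top),("bot",bot)):
    dr,p=fl(P); print(n,p,np.degrees(np.arctan2(dr[0],-dr[1])), "x at y=232:",p[0]+dr[0]*(232-p[1])/dr[1])
# left edge
le=[onz(c,np.where(face[v])[0].min()-.5,v,58)[:2] for v in list(range(229,238))+list(range(246,256))]
# bay left edge & bay long edges : subpixel by V threshold 100
le=np.array(le); print("left",fl(le)); print(le)
for v in range(232,250,2): print(v,[int(x) for x in V[v,232:262]])
print("cols")
for u in (250,256,262,268,274): print(u,[int(x) for x in V[222:260,u]])
hand=rng(230,268,182,206)&(hsv[...,2]<90)
hp=np.array([onz(c,u,v,13)[:2] for v,u in np.argwhere(hand)]).astype(np.float32)
print("handle rect",cv2.minAreaRect(hp))
m,vv=cv2.PCACompute(hp,None); print("handle pca",m,vv[0])
bl=rng(264,295,190,206)&(hsv[...,1]<28)&(hsv[...,2]>150)
bp=np.array([onz(c,u,v,14.5)[:2] for v,u in np.argwhere(bl)]).astype(np.float32)
m,vv=cv2.PCACompute(bp,None); print(len(bp),"blade",m,vv[0], (bp@vv[0]).min()-m@vv[0],(bp@vv[0]).max()-m@vv[0])
o=f.copy(); o[hand]=(255,0,0); o[bl]=(0,255,0)
zoom(o,225,310,170,215,8,"pics/m2.png")
zoom(d["scene"]["frame"],220,320,170,250,8,"pics/s2.png")
E
```

```text
top [504.8 234.3] 6.063587 x at y=232: 505.0188
bot [394.8 229.1] 5.5801735 x at y=232: 394.53687
left (array([-1. , -0.1], dtype=float32), array([431.1, 311.1], dtype=float32))
[[482.3 314.2]
 [479.  317.2]
 [475.7 317.1]
 [472.4 313.7]
 [469.1 313.5]
 [465.8 313.3]
 [462.6 313.1]
 [459.3 313. ]
 [456.  312.8]
 [426.7 311.2]
 [423.5 311. ]
 [420.3 310.8]
 [417.  310.7]
 [413.8 310.5]
 [410.6 310.3]
 [407.4 310.1]
 [404.2 306.8]
 [401.  306.6]
 [397.8 306.4]]
232 [182, 182, 181, 169, 142, 142, 142, 144, 160, 111, 114, 143, 140, 96, 97, 96, 95, 77, 75, 62, 58, 57, 52, 53, 50, 55, 56, 59, 60, 61]
234 [181, 181, 180, 169, 143, 143, 143, 144, 151, 90, 92, 125, 89, 53, 51, 59, 61, 60, 60, 44, 61, 59, 61, 60, 63, 94, 95, 77, 79, 109]
236 [183, 179, 171, 158, 143, 144, 144, 144, 142, 138, 139, 142, 89, 62, 44, 57, 62, 53, 50, 41, 66, 60, 61, 62, 101, 147, 148, 148, 147, 148]
238 [182, 183, 181, 177, 143, 141, 118, 119, 97, 98, 95, 77, 71, 51, 54, 50, 58, 65, 53, 45, 57, 61, 60, 64, 86, 149, 148, 149, 148, 146]
240 [179, 177, 176, 147, 175, 103, 99, 98, 97, 98, 95, 98, 96, 71, 61, 58, 61, 48
[... 991 characters left out ...]
41, 143, 144, 63, 62, 59, 112, 147, 148, 146, 146, 147, 148, 148, 148, 149, 147, 87, 66, 44, 108, 147, 149, 104, 86, 83, 83, 128, 97, 55, 49, 39]
268 [164, 144, 141, 143, 143, 144, 143, 144, 98, 55, 57, 95, 142, 146, 146, 146, 147, 149, 148, 148, 146, 147, 104, 67, 64, 56, 143, 149, 145, 76, 70, 125, 128, 149, 63, 50, 42, 39]
274 [145, 142, 144, 143, 143, 144, 144, 142, 58, 60, 58, 58, 59, 60, 60, 61, 61, 61, 62, 61, 64, 63, 65, 64, 42, 144, 150, 149, 150, 149, 150, 150, 151, 99, 55, 45, 42, 44]
handle rect ((618.3827514648438, 274.6322937011719), (110.99163818359375, 33.69541931152344), 80.48522186279297)
handle pca [[619.1 280.5]] [0.2 1. ]
80 blade [[603.2 189.6]] [0.2 1. ] [-43.2] [43.6]
```

View pics/m2.png

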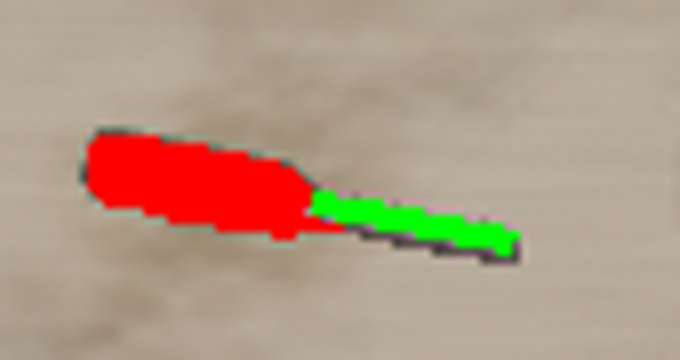

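View pics/s2.png

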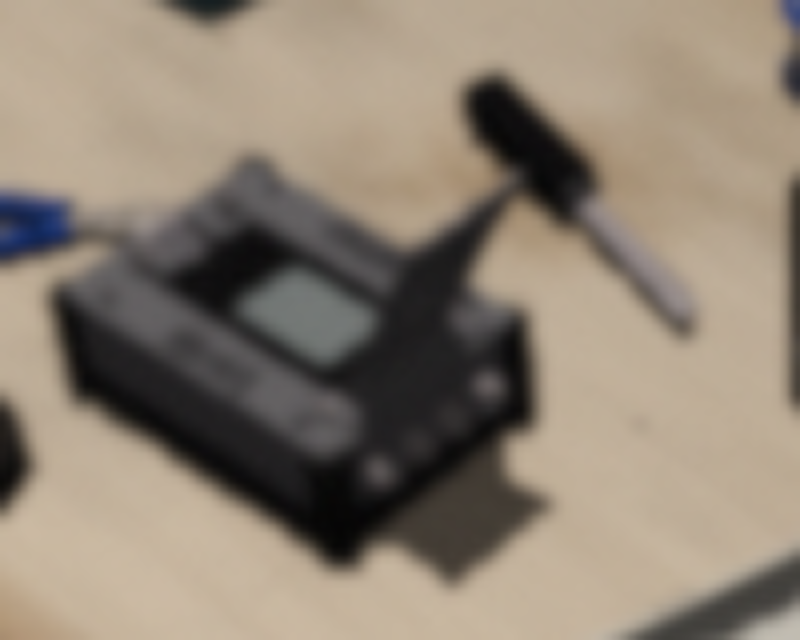

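```bash
python3 - <<'E'
from h import *
np.set_printoptions(precision=3,suppress=True,linewidth=160)
d=pickle.load(open("cam0.pkl","rb")); c=d["top"]; f=c["frame"]; s=d["scene"]
hsv=cv2.cvtColor(f,cv2.COLOR_RGB2HSV).astype(int)
def rng(u0,u1,v0,v1):
    m=np.zeros((400,640),bool); m[v0:v1,u0:u1]=1; return m
def P(M,z): return np.array([onz(c,u,v,z)[:2] for v,u in np.argwhere(M)]).astype(np.float32)
hand=rng(230,266,182,206)&(hsv[...,2]<90)
bl=rng(266,295,190,206)&(hsv[...,1]<28)&(hsv[...,2]>150)
bp=P(bl,14.5); m,vv=cv2.PCACompute(bp,None); v=vv[0]*-np.sign(vv[0][1]); print("blade",m,v,np.degrees(np.arctan2(v[0],-v[1])))
q=(bp-m)@v; print("tip", m+v*(q.max()+1.5), "grip",m+v*(q.max()+1.5-125))
hp=P(hand,20); m,vv=cv2.PCACompute(hp,None); v=vv[0]*-np.sign(vv[0][1]); print("hand",m,v,np.degrees(np.arctan2(v[0],-v[1])))
q=(hp-m)@v; print("ends",m+v*(q.max()+1.5),m+v*(q.min()-1.5), q.max()-q.min())
def sz(x,y): return 220+(x+.5)/8-.5,170+(y+.5)/8-.5
print("scene tip",onz(s,*sz(690,318),14.5),"handle tail",onz(s,*sz(490,85),13),"handle front top",onz(s,*sz(573,190),20))
print("bar top",onz(c,236,241.5,59))
print("slot centre", onz(c,240,241.6,52),onz(c,242,241.5,49))
# slot lateral
for u in (238,240,242,243): print(u,hsv[232:252,u,2], onz(c,u,241.6,52))
# scene: logger top corners z=58
for n,x,y in (("A left/near",60,290),("B far-left",250,165),("C far-right",520,318),("D near right",335,470)): print(n,onz(s,*sz(x,y),58))
sh=cv2.cvtColor(s["frame"],cv2.COLOR_RGB2HSV).astype(int)
E
```

```text
blade [[602.497 186.364]] [-0.197 -0.98 ] -11.333541
tip [[594.371 145.82 ]] grip [[618.936 268.382]]
hand [[617.057 279.936]] [-0.216 -0.976] -12.501828
ends [[604.749 224.427]] [[628.053 329.529]] 104.65404
scene tip [593.61  141.597  14.5  ] handle tail [640.177 328.331  13.   ] handle front top [611.055 236.322  20.   ]
bar top [441.133 310.217  59.   ]
slot centre [442.355 298.545  52.   ] [443.352 292.613  49.   ]
238 [142 143 143 143 144 144 118  99  99  97  98  97  98 142 145 146 146 146 146 146] [442.317 304.957  52.   ]
240 [160 182 151 121 142 143  97  98  97  98  99  98 109 143 146 158 158 145 145 146] [442.355 298.545  52.   ]
242 [114  97  92  69 139 145  95  60  95  98  98  98 120 144 134  73 106  75 142 147] [442.394 292.133  52.   ]
243 [143  69 125 140 142 142  77  85  98  97  97  97 118 144 146  96  96  70 143 146] [442.413 288.927  52.   ]
A left/near [389.052 302.222  58.   ]
B far-left [494.353 312.217  58.   ]
C far-right [512.313 154.776  58.   ]
D near right [404.032 138.938  58.   ]
```

Call:
{"method": "servo_tool", "body": {
  "plan": [0.543, -0.429, -0.09, 0, 0, -0.454, 0.8, 0.543, -0.429, -0.09, 0, 0, -0.454, 0.8, 0.543, -0.429, -0.09, 0, 0, -0.454, 0.8, 0.543, -0.429, -0.09, 0, 0, -0.454, 0.8, 0.543, -0.429, -0.09, 0, 0, -0.454, 0.8, 0.543, -0.429, -0.09, 0, 0, -0.454, 0.8, 0.543, -0.429, -0.09, 0, 0, -0.454, 0.8, 0.543, -0.429, -0.09, 0, 0, -0.454, 0.8],
  "force": 30
}}

```text
time: 0.9
eef_pos: [524.0, 340.2, 149.3]
ee_rot: [-0.001, 0.7, 0.714, -0.001]
force: [0.3, 0.7, 0.5]
width: 70.1
```

Call:
{"method": "servo_tool", "body": {
  "plan": [0.127, -0.099, -0.04, 0, 0, -0.071, 0.8, 0.127, -0.099, -0.04, 0, 0, -0.071, 0.8, 0.127, -0.099, -0.04, 0, 0, -0.071, 0.8, 0.127, -0.099, -0.08, 0, 0, -0.071, 0.8, 0.127, -0.099, -0.12, 0, 0, -0.071, 0.8, 0.127, -0.099, -0.12, 0, 0, -0.071, 0.8, 0.127, -0.099, -0.12, 0, 0, -0.071, 0.8, 0.127, -0.099, -0.12, 0, 0, -0.071, 0.8]
}}

```text
time: 1.7
eef_pos: [620.0, 266.6, 60.8]
ee_rot: [-0.0, 0.775, 0.631, 0.0]
force: [-0.6, 0.7, 1.1]
width: 70.5
```

```bash
cat > look.py <<'E'
import sys
from station import status, vision
from h import *
def look(tag,cams=("scene","top")):
    d={}
    for n in cams:
        d[n]=vision.read_camera(n)
    pickle.dump(d,open(tag+".pkl","wb")); return d
E
python3 - <<'E'
from look import *
d=look("c1")
zoom(d["scene"]["frame"],240,340,160,235,8,"pics/s3.png")
zoom(d["top"]["frame"],225,310,160,230,8,"pics/t4.png")
E
```

```text
(no output)
```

View pics/s3.png

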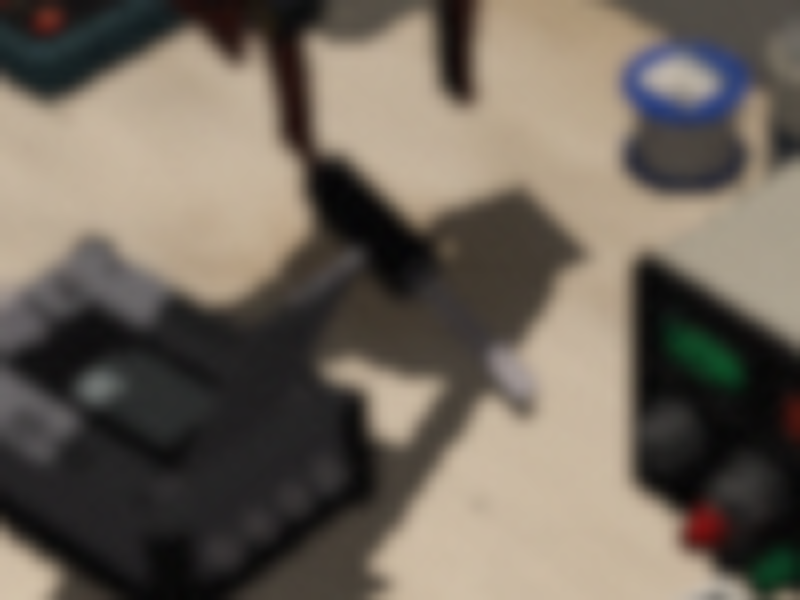

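View pics/t4.png

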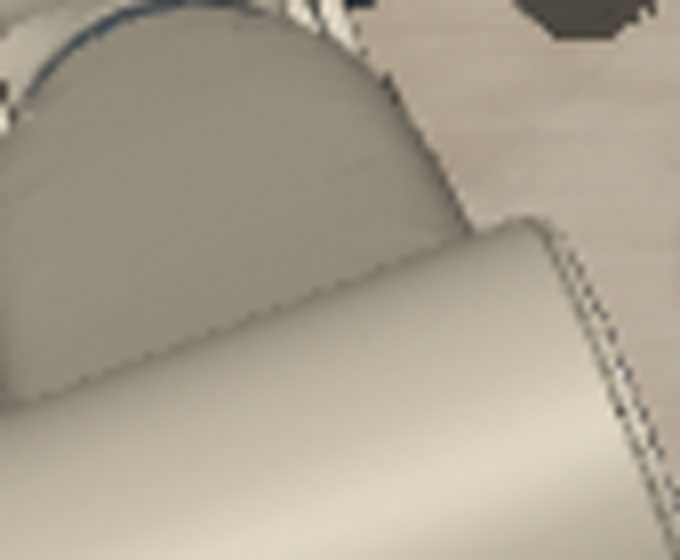

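```bash
python3 - <<'E'
from h import *
d=pickle.load(open("c1.pkl","rb")); s=d["scene"]
y=np.array([np.cos(np.radians(-11.7)),np.sin(np.radians(-11.7)),0]); x=np.array([-y[1],y[0],0])
T=np.array([620,266.6,60.8-19])
for a in (-49,-35,35,49):
  for b in (-10,10):
    u,v=proj(s,T+a*y+b*x); print(a,b,(u-240)*8,(v-160)*8)
for n,X in (("tip",(594.4,145.8,13)),("grip",(618.9,268.4,13)),("tail",(618.9+12,268.4+58.8,26))):
    u,v=proj(s,X); print(n,(u-240)*8,(v-160)*8)
E
```

```text
-49 -10 291.42363640801386 239.35166016822905
-49 10 270.08355477180976 215.60005958281067
-35 -10 319.3238981446061 228.37218006957482
-35 10 297.8143211880879 204.81918707663385
35 -10 455.4294070174906 174.81111529909208
35 10 433.1234542634588 152.21514106113796
49 -10 481.99055869289987 164.3586099078966
49 10 459.5350917319706 141.94710548098033
tip 521.2363916057325 391.5814400741083
grip 376.4061135483712 238.74406261710328
tail 310.9191833158943 149.05996877028542
```

```bash
python3 - <<'E'
from h import *
np.set_printoptions(precision=1,suppress=True,linewidth=160)
d=pickle.load(open("c1.pkl","rb")); s=d["scene"]; S=cloud(s)
for x,y in ((460,20),(460,60),(455,80),(460,90),(458,100),(290,60),(293,100),(300,140),(310,155),(330,180),(380,230),(520,385)):
    u=240+x//8;v=160+y//8; print((x,y),S[v,u])
zoom(s["frame"],230,330,100,190,6,"pics/s4.png")
E
```

```text
(460, 20) [655.7 247.8 128.1]
(460, 60) [654.  247.1 108.1]
(455, 80) [652.7 251.8  93.3]
(460, 90) [652.  245.9  92.4]
(458, 100) [653.3 247.7  86.4]
(290, 60) [575.5 263.6 139.7]
(293, 100) [574.1 264.5 119.1]
(300, 140) [574.9 262.6  98.5]
(310, 155) [577.7 261.8  88.8]
(330, 180) [624.7 307.9  24.2]
(380, 230) [616.4 264.7  25.1]
(520, 385) [597.4 149.8  12.9]
```

View pics/s4.png

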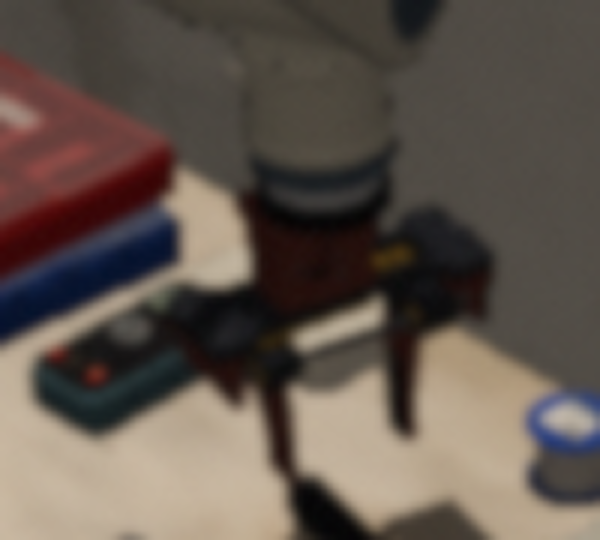

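```bash
python3 - <<'E'
from look import *
np.set_printoptions(precision=2,suppress=True,linewidth=160)
st=status.state(); print(st["time"],st["eef_pos"],st["joint_positions"],st["joint_vel"],st["width"])
d=look("c2",("scene",)); s=d["scene"]; S=cloud(s)
zoom(s["frame"],230,330,120,220,6,"pics/s5.png")
m=(S[...,0]>560)&(S[...,0]<680)&(S[...,1]>235)&(S[...,1]<295)&(S[...,2]>32)
m[:120]=0
print(np.sort(S[m][:,2])[:40])
print(S[m][np.argsort(S[m][:,2])[:12]])
E
```

```text
1.8 [620.19 266.72  61.13] [0.39 0.66 1.59 0.   0.89 0.59] [-0.   -0.    0.01 -0.   -0.   -0.  ] 70.22593554900834
[80.67 82.18 83.22 83.38 83.41 85.34 85.38 85.64 85.88 85.97 86.08 86.61 86.77 87.82 87.85 89.16 89.24 90.1  90.24 90.54 90.81 91.22 91.37 92.49 93.14 93.57
 93.62 93.82 94.05 94.3  94.44 94.82 96.15 96.61 97.07 98.15 98.64 99.03 99.56 99.79]
[[580.4  265.94  80.67]
 [580.39 287.42  82.18]
 [654.64 244.11  83.22]
 [658.5  248.32  83.38]
 [575.8  265.53  83.41]
 [575.49 270.3   85.34]
 [654.22 248.77  85.38]
 [576.46 276.82  85.64]
 [651.28 250.76  85.88]
 [652.69 257.6   85.97]
 [654.08 264.45  86.08]
 [656.13 261.37  86.61]]
```

View pics/s5.png

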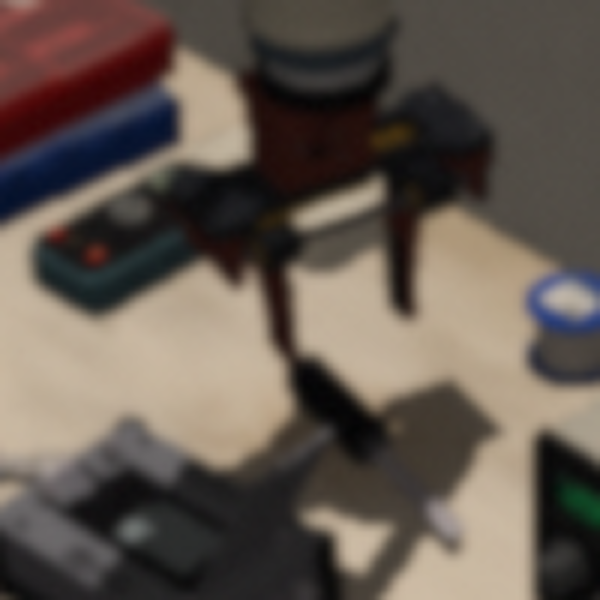

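```bash
python3 - <<'E'
from h import *
np.set_printoptions(precision=0,suppress=True,linewidth=200)
d=pickle.load(open("c2.pkl","rb")); s=d["scene"]; S=cloud(s)
for v in range(120,182,3):
    print(v,[tuple(S[v,u].astype(int)) for u in (264,268,272,276,280,285,290,296)])
E
```

```text
120 [(np.int64(834), np.int64(665), np.int64(57)), (np.int64(839), np.int64(642), np.int64(64)), (np.int64(580), np.int64(267), np.int64(311)), (np.int64(583), np.int64(251), np.int64(316)), (np.int64(592), np.int64(243), np.int64(316)), (np.int64(603), np.int64(232), np.int64(316)), (np.int64(620), np.int64(229), np.int64(311)), (np.int64(839), np.int64(455), np.int64(137))]
123 [(np.int64(838), np.int64(673), np.int64(38)), (np.int64(838), np.int64(642), np.int64(50)), (np.int64(582), np.int64(271), np.int64(299)), (np.int64(585), np.int64(255), np.int64(304)), (np.int64(593), np.int64(245), np.int64(305)), (np.int64(601), np.int64(231), np.int64(307)), (np.int64(620), np.int64(230), np.int64(300)), (np.int64(840), np.int64(457), np.int64(122))]
126 [(np.int64(835), np.int64(672), np.int64(24)), (np.int64(838), np.int64(645), np.int64(34)), (np.int64(581), np.int64(271), np.int64(289)), (np.int64(582), np.int64(252), np.int64(296)), (np.int64(586), np.int64(237), np.int64(300)), (np.int64(599), np.int64(229), np.int64(298)), (np.int64(616), np.int64(226), np.int64(292)), (np.int64(
[... 6111 characters left out ...]
np.int64(-1)), (np.int64(628), np.int64(392), np.int64(0)), (np.int64(640), np.int64(381), np.int64(0)), (np.int64(574), np.int64(267), np.int64(96)), (np.int64(662), np.int64(361), np.int64(-1)), (np.int64(677), np.int64(348), np.int64(-3)), (np.int64(688), np.int64(332), np.int64(0)), (np.int64(705), np.int64(315), np.int64(0))]
180 [(np.int64(604), np.int64(386), np.int64(1)), (np.int64(616), np.int64(377), np.int64(0)), (np.int64(626), np.int64(365), np.int64(1)), (np.int64(640), np.int64(358), np.int64(-2)), (np.int64(631), np.int64(321), np.int64(22)), (np.int64(662), np.int64(331), np.int64(0)), (np.int64(679), np.int64(322), np.int64(-4)), (np.int64(691), np.int64(301), np.int64(0))]
```

Call:
{"method": "servo_tool", "body": {
  "plan": [0, 0, -0.013, 0, 0, 0, 0.8, 0, 0, -0.026, 0, 0, 0, 0.8, 0, 0, -0.039, 0, 0, 0, 0.8, 0, 0, -0.052, 0, 0, 0, 0.8, 0, 0, -0.052, 0, 0, 0, 0.8, 0, 0, -0.052, 0, 0, 0, 0.8, 0, 0, -0.052, 0, 0, 0, 0.8, 0, 0, -0.052, 0, 0, 0, 0.8]
}}

```text
time: 2.65
eef_pos: [620.4, 266.8, 22.4]
ee_rot: [-0.0, 0.775, 0.631, 0.001]
force: [-0.0, 0.8, -0.5]
width: 70.6
```

```bash
python3 - <<'E'
from look import *
np.set_printoptions(precision=2,suppress=True,linewidth=160)
d=look("c3",("scene",)); s=d["scene"]; S=cloud(s)
zoom(s["frame"],240,320,140,215,8,"pics/s6.png")
m=(S[...,0]>560)&(S[...,0]<680)&(S[...,1]>235)&(S[...,1]<295)&(S[...,2]>30)
m[:120]=0
print(S[m][np.argsort(S[m][:,2])[:12]])
E
```

```text
[[656.26 259.39  38.16]
 [661.81 249.12  40.75]
 [654.51 262.62  41.95]
 [579.24 263.57  42.48]
 [654.52 251.74  43.32]
 [579.36 285.61  43.53]
 [577.75 278.07  44.16]
 [656.17 248.11  44.41]
 [574.88 263.58  44.98]
 [575.55 269.77  45.59]
 [655.3  263.23  45.76]
 [653.84 256.21  45.81]]
```

View pics/s6.png

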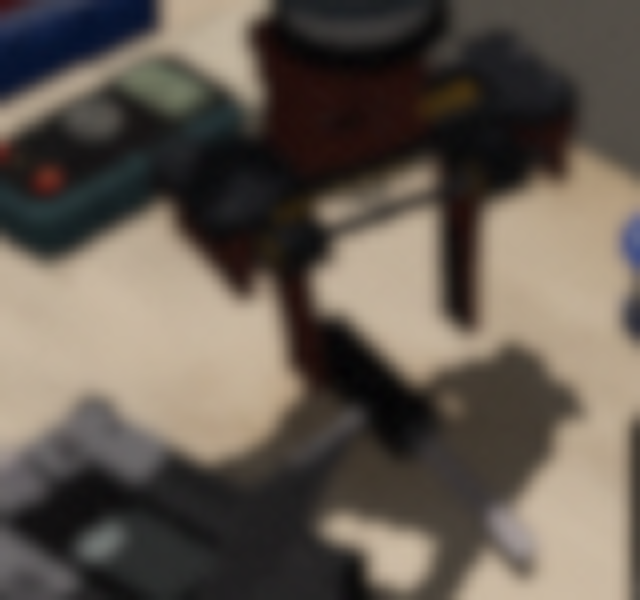

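Call:
{"method": "servo_tool", "body": {
  "plan": [0, 0, -0.001, 0, 0, 0, 0.8, 0, 0, -0.002, 0, 0, 0, 0.8, 0, 0, -0.003, 0, 0, 0, 0.8, 0, 0, -0.004, 0, 0, 0, 0.8, 0, 0, -0.005, 0, 0, 0, 0.8, 0, 0, -0.006, 0, 0, 0, 0.8, 0, 0, -0.007, 0, 0, 0, 0.8, 0, 0, -0.008, 0, 0, 0, 0.8]
}}

```text
time: 3.5
eef_pos: [620.4, 266.8, 16.4]
ee_rot: [-0.0, 0.775, 0.631, 0.001]
force: [0.1, 0.6, 0.2]
width: 70.6
```

Call:
{"method": "servo_tool", "body": {
  "plan": [0, 0, -0.006, 0, 0, 0, 0.8, 0, 0, -0.012, 0, 0, 0, 0.8, 0, 0, -0.018, 0, 0, 0, 0.8, 0, 0, -0.024, 0, 0, 0, 0.8, 0, 0, -0.03, 0, 0, 0, 0.8, 0, 0, -0.036, 0, 0, 0, 0.8, 0, 0, -0.038, 0, 0, 0, 0.8, 0, 0, -0.038, 0, 0, 0, 0.8]
}}

```text
time: 4.3
eef_pos: [620.2, 266.7, -12.5]
ee_rot: [-0.0, 0.775, 0.631, 0.001]
force: [-0.5, 0.3, -0.1]
width: 70.3
```

```bash
python3 - <<'E'
from look import *
np.set_printoptions(precision=2,suppress=True,linewidth=160)
d=look("c4",("scene",)); s=d["scene"]; S=cloud(s)
zoom(s["frame"],240,320,140,215,8,"pics/s7.png")
E
```

```text
(no output)
```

View pics/s7.png

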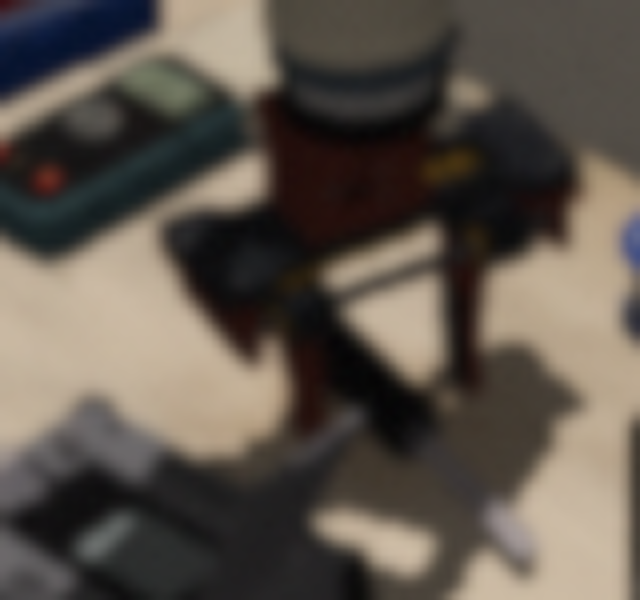

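Call:
{"method": "servo_tool", "body": {
  "plan": [0, 0, -0.002, 0, 0, 0, 0.2, 0, 0, -0.003, 0, 0, 0, 0.2, 0, 0, -0.003, 0, 0, 0, 0.2, 0, 0, -0.003, 0, 0, 0, 0.2, 0, 0, -0.003, 0, 0, 0, 0.2, 0, 0, -0.003, 0, 0, 0, 0.2, 0, 0, -0.003, 0, 0, 0, 0.2, 0, 0, -0.003, 0, 0, 0, 0.2],
  "force": 50
}}

```text
time: 5.15
eef_pos: [620.4, 266.7, -14.5]
ee_rot: [-0.0, 0.775, 0.631, 0.001]
force: [0.3, -0.1, 0.8]
width: 25.8
```

```bash
cat > mv.py <<'E'
import numpy as np
from scipy.spatial.transform import Rotation as Ro
from station import status
np.set_printoptions(precision=2,suppress=True,linewidth=160)
B=np.array([441.6,306.0,0]); yawL=np.radians(-84.25)
Lx=np.array([np.cos(yawL),np.sin(yawL),0]); Lz=np.array([0,0,1.]); Ly=np.cross(Lz,Lx)
def q2R(q): return Ro.from_quat([q[1],q[2],q[3],q[0]])
def gripR(yaw,th,phi=0):
    """tool x (blade dir) at world yaw, tip-down th; gripper z down. gripper y = tool -y or so"""
    X=np.array([np.cos(yaw),np.sin(yaw),0]); Y=np.cross([0,0,1],X)
    R0=np.column_stack([X,-Y,[0,0,-1]])
    return Ro.from_rotvec(Y*th)*Ro.from_matrix(R0)
def cmd(E,R,st=None):
    st=st or status.state(); p=np.array(st["eef_pos"]); r0=q2R(st["ee_rot"])
    R2=R*Ro.from_rotvec([0,0,np.pi])
    best=min((R,R2),key=lambda a:(a*r0.inv()).magnitude())
    rv=(best*r0.inv()).as_rotvec()
    print("E",p,"->",np.array(E),"shift",np.round((np.array(E)-p)/750,4),"turn",np.round(rv/np.pi,4),"deg",np.degrees(rv), "rows",np.linalg.norm(np.array(E)-p)/50,np.degrees(np.linalg.norm(rv))/8.59)
L=127.; K=27.5
def pryE(s_tip,d,thdeg,lat=0,L=L):
    th=np.radians(thdeg); zt=56+d/np.cos(th)-s_tip*np.tan(th)
    sf=s_tip-L*np.cos(th); zf=zt+L*np.sin(th)
    sE=sf-K*np.sin(th); zE=zf-K*np.cos(th)
    return B+Lx*sE+Ly*lat+Lz*zE
def s_of(p): return (np.array(p)-B)@Lx,(np.array(p)-B)@Ly
E
python3 - <<'E'
from mv import *
st=status.state()
R=q2R(st["ee_rot"]).as_matrix(); print(R)
E=pryE(-12,10,30); print(E); cmd(E,gripR(yawL,np.radians(30)))
E

```

```text
[[ 0.2   0.98  0.  ]
 [ 0.98 -0.2   0.  ]
 [ 0.    0.   -1.  ]]
[428.   441.05 114.16]
E [620.38 266.74 -14.46] -> [428.   441.05 114.16] shift [-0.26  0.23  0.17] turn [ 0.17 -0.01  0.09] deg [29.98 -1.49 17.05] rows 5.794339178683016 4.018280819081571
```

Call:
{"method": "servo_tool", "body": {
  "plan": [0, 0, 0.066, 0, 0, 0, 0.2, 0, 0, 0.13, 0, 0, 0.02, 0.2, -0.04, 0.036, 0.18, 0.03, 0, 0.04, 0.2, -0.09, 0.08, 0.18, 0.07, 0, 0.06, 0.2, -0.14, 0.127, 0.18, 0.1, 0, 0.08, 0.2, -0.19, 0.172, 0.18, 0.13, -0.005, 0.0947, 0.2, -0.23, 0.21, 0.18, 0.1666, -0.0083, 0.0947, 0.2, -0.2565, 0.2324, 0.1715, 0.1666, -0.0083, 0.0947, 0.2]
}}

```text
time: 5.95
eef_pos: [425.0, 440.5, 113.4]
ee_rot: [-0.194, 0.648, 0.716, 0.173]
force: [-1.0, 0.3, -1.2]
width: 25.4
```

```bash
sed -i 's/precision=2/precision=4/' mv.py; python3 - <<'E'
from look import *
from mv import *
d=look("c5",("scene","top")); s=d["scene"]
zoom(s["frame"],205,305,150,245,7,"pics/s8.png")
zoom(d["top"]["frame"],195,310,195,275,6,"pics/t8.png")
E=pryE(-12,10,30);cmd(E,gripR(yawL,np.radians(30)))
E
```

```text
E [424.3533 441.2187 112.9348] -> [428.001  441.0523 114.1595] shift [ 0.0049 -0.0002  0.0016] turn [ 0.0005 -0.0011 -0.0009] deg [ 0.0868 -0.1942 -0.1556] rows 0.0770276453084755 0.030683711039253898
```

View pics/s8.png

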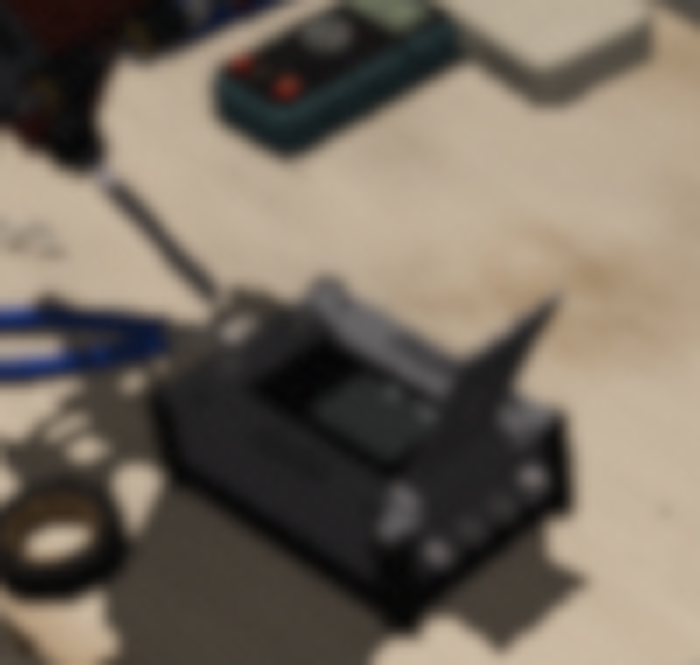

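View pics/t8.png

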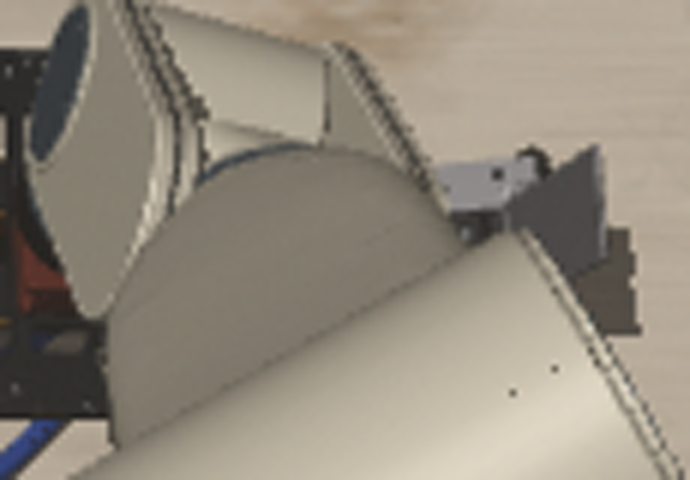

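```bash
cat >> mv.py <<'E'
def tip(st=None,L=L,K=K):
    st=st or status.state(); R=q2R(st["ee_rot"]).as_matrix(); X=R[:,0]
    if X@Lx<0: X=-X
    return np.array(st["eef_pos"])-K*R[:,2]+L*X
E
python3 - <<'E'
from mv import *; from h import *
s=pickle.load(open("c5.pkl","rb"))["scene"]; s0=pickle.load(open("cam0.pkl","rb"))["scene"]
t=tip(); print("tip",t,"s,lat",s_of(t))
z8=lambda u,v:((u-205+.5)*7-.5,(v-150+.5)*7-.5)
print("proj tip",z8(*proj(s,t)), "junction",z8(*proj(s,tip(L=127-95))))
C=B+77*Lx
for n,p in (("bar",(-77,0,59)),("face L near",(-80,-57,58)),("face L far",(-80,57,58)),("slotend",(-51,0,45)),("far corner",(80,57,58)),("near",(80,-57,58)),("hookA",(-59,24,72)),("hookB",(-59,-24,72))):
    print(n,z8(*proj(s,C+p[0]*Lx+p[1]*Ly+p[2]*Lz)))
S=cloud(s)
for x,y in ((205,285),(195,275),(180,258),(160,232),(140,210),(120,190)):
    u=205+x//7; v=150+y//7; print((x,y),S[v,u])
zoom(s0["frame"],205,305,150,245,7,"pics/s9.png")
E
```

```text
tip [436.9501 318.08    73.3946] s,lat (np.float64(-12.485062064512425), np.float64(-3.416193746074845))
proj tip (np.float64(216.4050949231917), np.float64(307.49303445590505)) junction (np.float64(88.05152385039818), np.float64(163.15877340327825))
bar (np.float64(243.51879955715248), np.float64(337.4055834236242))
face L near (np.float64(148.24021599926), np.float64(397.0835839714153))
face L far (np.float64(326.574357673486), np.float64(278.7672743270001))
slotend (np.float64(283.944014059578), np.float64(381.7025694396087))
far corner (np.float64(561.7256469080938), np.float64(415.69599257544655))
near (np.float64(384.73770811328995), np.float64(549.2233200948491))
hookA (np.float64(302.3888884138401), np.float64(307.14548287826165))
hookB (np.float64(226.73403452395493), np.float64(357.60711200265945))
(205, 285) [440.6666 330.314   79.3684]
(195, 275) [436.2621 334.4306  83.876 ]
(180, 258) [436.0106 343.5048  91.8024]
(160, 232) [432.1593 352.6241 101.6922]
(140, 210) [436.7391 371.0235 101.8262]
(120, 190) [433.5915 381.5627 110.5819]
```

View pics/s9.png

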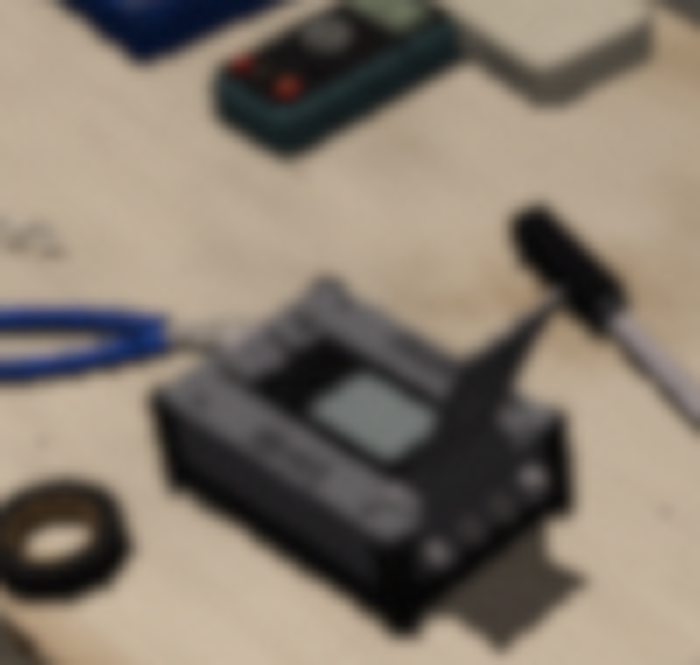

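```bash
python3 - <<'E'
from mv import *
cmd(pryE(10,9,30),gripR(yawL,np.radians(30)))
E
```

```text
E [424.3533 441.2187 112.9348] -> [430.2051 419.163  100.3031] shift [ 0.0078 -0.0294 -0.0168] turn [ 0.0005 -0.0011 -0.0009] deg [ 0.0868 -0.1942 -0.1556] rows 0.5216353056032442 0.030683711039253898
```

Call:
{"method": "servo_tool", "body": {
  "plan": [0.007, 0, 0.002, 0.0005, -0.001, -0.001, 0.2, 0.0078, -0.005, -0.001, 0.0005, -0.001, -0.001, 0.2, 0.0078, -0.01, -0.005, 0.0005, -0.001, -0.001, 0.2, 0.0078, -0.015, -0.008, 0.0005, -0.001, -0.001, 0.2, 0.0078, -0.02, -0.011, 0.0005, -0.001, -0.001, 0.2, 0.0078, -0.025, -0.014, 0.0005, -0.001, -0.001, 0.2, 0.0078, -0.0294, -0.0168, 0.0005, -0.001, -0.001, 0.2, 0.0078, -0.0294, -0.0168, 0.0005, -0.001, -0.001, 0.2]
}}

```text
time: 6.85
eef_pos: [430.1, 418.6, 99.9]
ee_rot: [-0.192, 0.648, 0.716, 0.173]
force: [1.9, -0.6, -0.3]
width: 25.7
```

```bash
python3 - <<'E'
from mv import *
print(tip(),s_of(tip())); cmd(pryE(10,3,30),gripR(yawL,np.radians(30)))
E
```

```text
[442.2994 295.4469  60.2686] (np.float64(10.570049326235832), np.float64(-0.36141970355362335))
E [430.0584 418.5847  99.9233] -> [430.2051 419.163   93.3749] shift [ 0.0002  0.0008 -0.0087] turn [ 0.0001 -0.0003  0.0003] deg [ 0.0191 -0.0536  0.0552] rows 0.13151131583930126 0.00923231056499174
```

Call:
{"method": "servo_tool", "body": {
  "plan": [0, 0, -0.001, 0, 0, 0, 0.2, 0, 0, -0.002, 0, 0, 0, 0.2, 0, 0, -0.003, 0, 0, 0, 0.2, 0, 0, -0.004, 0, 0, 0, 0.2, 0, 0, -0.005, 0, 0, 0, 0.2, 0, 0, -0.0055, 0, 0, 0, 0.2, 0, 0, -0.006, 0, 0, 0, 0.2, 0, 0, -0.0065, 0, 0, 0, 0.2]
}}

```text
time: 7.65
eef_pos: [430.1, 418.6, 95.0]
ee_rot: [-0.192, 0.648, 0.716, 0.173]
force: [0.6, -1.0, -1.4]
width: 25.6
```

Call:
{"method": "servo_tool", "body": {
  "plan": [0, 0, -0.0005, 0, 0, 0, 0.2, 0, 0, -0.001, 0, 0, 0, 0.2, 0, 0, -0.0015, 0, 0, 0, 0.2, 0, 0, -0.002, 0, 0, 0, 0.2, 0, 0, -0.0025, 0, 0, 0, 0.2, 0, 0, -0.003, 0, 0, 0, 0.2, 0, 0, -0.0035, 0, 0, 0, 0.2, 0, 0, -0.004, 0, 0, 0, 0.2]
}}

```text
time: 8.45
eef_pos: [430.2, 418.7, 92.2]
ee_rot: [-0.192, 0.648, 0.716, 0.173]
force: [-0.1, 0.3, 0.1]
width: 26.1
```

```bash
python3 - <<'E'
from look import *
from mv import *
d=look("c6",("scene",)); s=d["scene"]; S=cloud(s)
zoom(s["frame"],205,275,160,220,11,"pics/s10.png")
t=tip(); z8=lambda u,v:((u-205+.5)*11-.5,(v-160+.5)*11-.5)
print(t,"proj tip",z8(*proj(s,t)), "junction",z8(*proj(s,tip(L=127-95))))
E
```

```text
[442.422  295.5477  52.4632] proj tip (np.float64(408.3773476160077), np.float64(451.0986640094268)) junction (np.float64(207.5147283236372), np.float64(224.26980241683373))
```

View pics/s10.png

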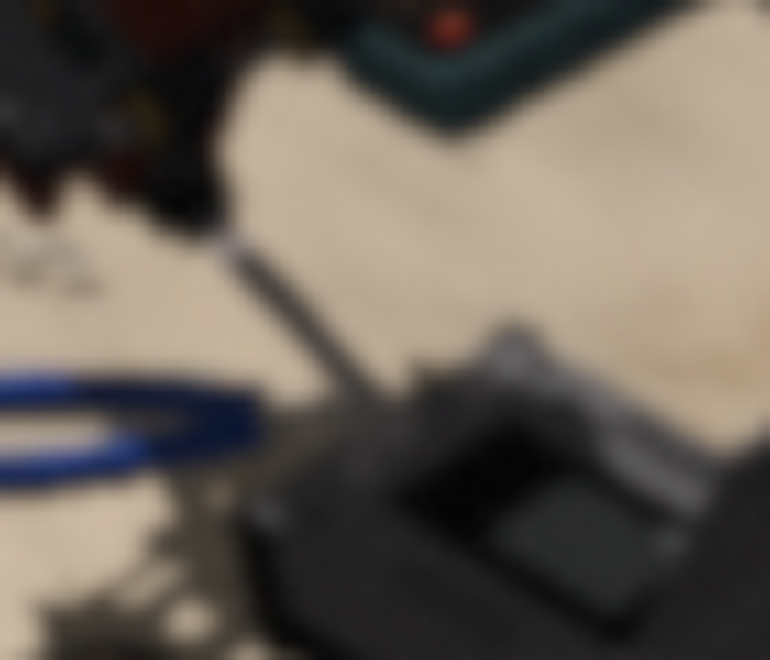

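```bash
python3 - <<'E'
from h import *
from mv import *
s=pickle.load(open("c6.pkl","rb"))["scene"]
f=(np.clip(s["frame"]/255.,0,1)**0.5*255).astype(np.uint8)
zoom(f,225,265,180,215,18,"pics/s11.png")
C=B+77*Lx; z8=lambda u,v:(round((u-225+.5)*18-.5),round((v-180+.5)*18-.5))
for n,p in (("barL",(-77,10,59)),("barR",(-77,-10,59)),("face L near",(-80,-57,58)),("face L far",(-80,57,58)),("lip",(-49.5,0,57))):
    print(n,z8(*proj(s,C+p[0]*Lx+p[1]*Ly+p[2]*Lz)))
print("tip",z8(*proj(s,tip())),z8(*proj(s,tip(L=115))),z8(*proj(s,tip(L=100))))
S=cloud(s)
for L_ in (50,60,70,80,90,95,100,105):
    p=tip(L=L_); u,v=np.round(proj(s,p)).astype(int); print(L_,p,S[v,u],S[v,u+1],S[v,u-1])
E
```

```text
barL (307, 302)
barR (227, 355)
face L near (22, 482)
face L far (481, 178)
lip (368, 397)
tip (309, 378) (267, 331) (215, 273)
50 [435.8279 361.9076  90.9583] [436.7389 362.895   89.1307] [439.5308 361.2142  88.5093] [435.0694 366.7396  87.9169]
60 [436.6842 353.2894  85.959 ] [439.3734 356.8169  82.3896] [439.91   350.8597  85.449 ] [433.4363 352.4879  88.1859]
70 [437.5406 344.6712  80.9596] [439.8909 346.718   79.1153] [442.1108 343.9561  79.4242] [436.8717 347.9735  80.1223]
80 [438.397  336.0531  75.9602] [442.7218 340.9615  72.0414] [445.2936 338.8357  71.784 ] [435.7809 334.9155  79.5327]
90 [439.2534 327.4349  70.9608] [443.16   330.765   68.9085] [444.3802 326.1927  70.8629] [440.407  332.5391  69.4792]
95 [439.6816 323.1258  68.4612] [435.8561 320.03    70.6974] [440.3726 321.5234  67.1559] [434.3574 324.0692  69.1999]
100 [440.1098 318.8167  65.9615] [437.8616 318.2586  66.1647] [439.5145 314.5178  67.4022] [436.4525 322.4694  64.5042]
105 [440.538  314.5076  63.4618] [438.5784 314.1196  63.7883] [441.4979 312.6721  62.912 ] [434.9915 314.3318  65.798 ]
```

View pics/s11.png

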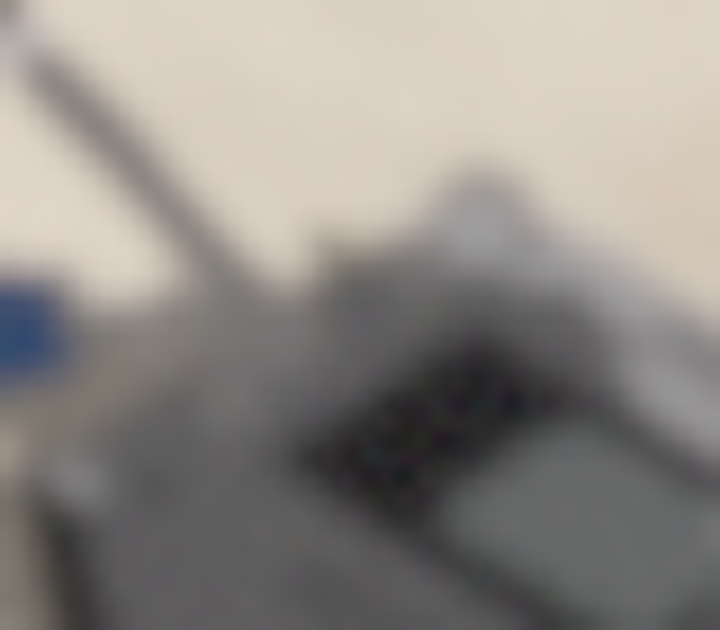

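Call:
{"method": "servo_tool", "body": {
  "plan": [0, 0, -0.0005, 0, 0, 0, 0.2, 0, 0, -0.001, 0, 0, 0, 0.2, 0, 0, -0.0015, 0, 0, 0, 0.2, 0, 0, -0.002, 0, 0, 0, 0.2, 0, 0, -0.0025, 0, 0, 0, 0.2, 0, 0, -0.003, 0, 0, 0, 0.2, 0, 0, -0.0035, 0, 0, 0, 0.2, 0, 0, -0.004, 0, 0, 0, 0.2]
}}

```text
time: 9.3
eef_pos: [430.8, 419.0, 89.6]
ee_rot: [-0.192, 0.648, 0.716, 0.174]
force: [-0.3, 0.8, 5.7]
width: 25.8
```

Call:
{"method": "servo_tool", "body": {
  "plan": [0, 0, 0.0012, 0, 0, 0, 0.2, 0.0006, -0.0055, -0.002, 0, 0, 0, 0.2, 0.0011, -0.011, -0.0052, 0, 0, 0, 0.2, 0.0016, -0.0165, -0.0084, 0, 0, 0, 0.2, 0.0021, -0.0215, -0.0112, 0, 0, 0, 0.2, 0.0026, -0.0265, -0.0141, 0, 0, 0, 0.2, 0.0032, -0.032, -0.0173, 0, 0, 0, 0.2, 0.0032, -0.032, -0.0173, 0, 0, 0, 0.2]
}}

```text
time: 10.1
eef_pos: [433.4, 393.9, 76.0]
ee_rot: [-0.191, 0.648, 0.716, 0.174]
force: [1.0, -4.7, 1.9]
width: 25.6
```

```bash
python3 - <<'E'
from mv import *
st=status.state(); print(st["eef_pos"],st["force"],tip(),s_of(tip()))
E
```

```text
[433.3543 393.9363  76.0052] [ 1.0464 -4.7358  1.9408] [445.5742 270.7742  36.4198] (np.float64(35.44676877898363), np.float64(0.42500319347619736))
```

Call:
{"method": "servo_tool", "body": {
  "plan": [0, 0, 0.0005, 0, 0, 0, 0.2, 0, 0, 0.0005, 0, 0, 0, 0.2, 0, 0, 0.0005, 0, 0, 0, 0.2, 0, 0, 0.0005, 0, 0, 0, 0.2, 0, 0, 0.0005, 0, 0, 0, 0.2, 0, 0, 0.0005, 0, 0, 0, 0.2, 0, 0, 0.0005, 0, 0, 0, 0.2, 0, 0, 0.0005, 0, 0, 0, 0.2]
}}

```text
time: 10.9
eef_pos: [433.2, 393.9, 76.3]
ee_rot: [-0.191, 0.648, 0.716, 0.174]
force: [1.0, -3.3, -0.1]
width: 25.7
```

```bash
python3 - <<'E'
from look import *
from mv import *
st=status.state(); print(st["eef_pos"],st["force"],st["moment"],s_of(tip()))
d=look("c7",("scene",)); s=d["scene"]
f=(np.clip(s["frame"]/255.,0,1)**0.5*255).astype(np.uint8)
zoom(f,215,275,170,220,12,"pics/s12.png")
z8=lambda u,v:(round((u-215+.5)*12-.5),round((v-170+.5)*12-.5))
for l in (32,60,80,95,127): print(l,z8(*proj(s,tip(L=l))))
E
```

```text
[433.1599 393.9188  76.3067] [ 0.9544 -3.3279 -0.0792] [-0.9157 -0.0585 -0.0217] (np.float64(35.44730052157293), np.float64(0.24247516776186046))
32 (175, 202)
60 (239, 275)
80 (285, 327)
95 (320, 367)
127 (395, 450)
```

View pics/s12.png

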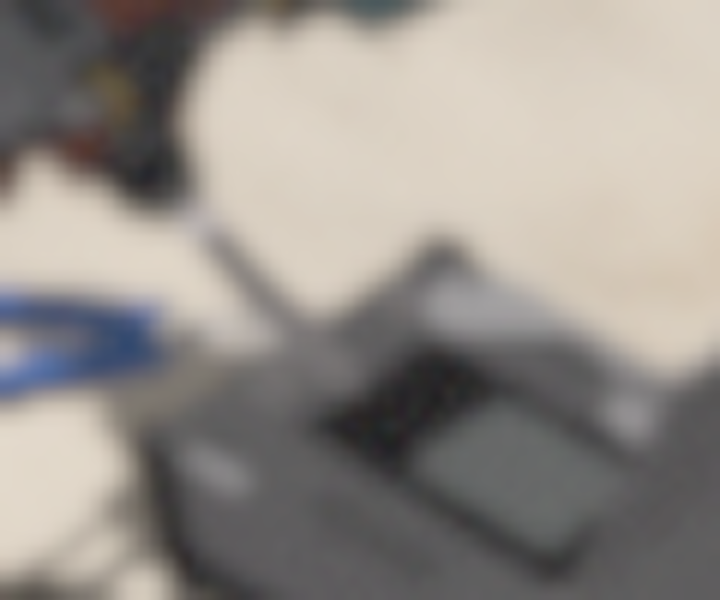

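Call:
{"method": "servo_tool", "body": {
  "plan": [0.0001, -0.001, -0.0005, 0, 0, 0, 0.2, 0.0002, -0.002, -0.001, 0, 0, 0, 0.2, 0.0003, -0.003, -0.0016, 0, 0, 0, 0.2, 0.0004, -0.004, -0.0022, 0, 0, 0, 0.2, 0.0005, -0.005, -0.0028, 0, 0, 0, 0.2, 0.0006, -0.006, -0.0033, 0, 0, 0, 0.2, 0.0007, -0.007, -0.0038, 0, 0, 0, 0.2, 0.0008, -0.008, -0.0044, 0, 0, 0, 0.2]
}}

```text
time: 11.75
eef_pos: [433.8, 387.9, 73.0]
ee_rot: [-0.191, 0.648, 0.716, 0.174]
force: [-1.0, -1.1, 2.7]
width: 25.4
```

```bash
python3 - <<'E'
from mv import *
st=status.state(); print(st["eef_pos"],st["force"],st["moment"],tip(),s_of(tip()))
E
```

```text
[433.802  387.8806  73.009 ] [-1.0145 -1.1409  2.7161] [-0.2542 -0.0045 -0.0328] [446.0304 264.72    33.4215] (np.float64(41.51620668925634), np.float64(0.27232523040000967))
```

```bash
cat >> mv.py <<'E'
Ps,Pz=-3.,52.8
def levE(th,a,d,lat=0.3,Ps=Ps,Pz=Pz):
    t=np.radians(th); X=Lx*np.cos(t)-Lz*np.sin(t); U=Lx*np.sin(t)+Lz*np.cos(t)
    return B+Lx*Ps+Lz*Pz+Ly*lat-(127-a)*X+(d-27.5)*U
def lev(th,a,d,**k): cmd(levE(th,a,d,**k),gripR(yawL,np.radians(th)))
E
python3 - <<'E'
from mv import *
lev(30,48,5);lev(24,47,4.5);lev(18,47,4.5); lev(12,46,4.5)
E
```

```text
E [433.802  387.8806  73.009 ] -> [433.6163 388.2801  72.8144] shift [-0.0002  0.0005 -0.0003] turn [0.0002 0.0001 0.0005] deg [0.0425 0.025  0.0864] rows 0.009632066538559666 0.011584162585527953
E [433.802  387.8806  73.009 ] -> [433.3386 391.0388  64.3274] shift [-0.0006  0.0042 -0.0116] turn [-0.0329 -0.0032  0.0005] deg [-5.9277 -0.5717  0.0853] rows 0.18499599907253292 0.693344443565103
E [433.802  387.8806  73.009 ] -> [433.2631 391.7883  55.6471] shift [-0.0007  0.0052 -0.0231] turn [-0.0661 -0.0065  0.0005] deg [-11.898   -1.1684   0.0839] rows 0.3560881377428728 1.3917922767187456
E [433.802  387.8806  73.009 ] -> [433.1809 392.6042  47.1435] shift [-0.0008  0.0063 -0.0345] turn [-0.0993 -0.0098  0.0005] deg [-17.8682  -1.7651   0.0825] rows 0.5260128111011316 2.0902659793706797
```

Call:
{"method": "servo_tool", "body": {
  "plan": [-0.0001, 0.0008, -0.003, -0.008, -0.0008, 0.0005, 0.2, -0.0002, 0.0016, -0.006, -0.0165, -0.0016, 0.0005, 0.2, -0.0003, 0.0024, -0.009, -0.0247, -0.0024, 0.0005, 0.2, -0.0005, 0.0032, -0.0116, -0.0329, -0.0032, 0.0005, 0.2, -0.0006, 0.0037, -0.0145, -0.0412, -0.004, 0.0005, 0.2, -0.0006, 0.0042, -0.0174, -0.0495, -0.0048, 0.0005, 0.2, -0.0007, 0.0047, -0.0203, -0.0578, -0.0057, 0.0005, 0.2, -0.0007, 0.0052, -0.0231, -0.0661, -0.0065, 0.0005, 0.2],
  "force": 60
}}

```text
time: 12.55
eef_pos: [433.2, 389.4, 54.9]
ee_rot: [-0.115, 0.662, 0.733, 0.103]
force: [2.4, -16.4, 5.7]
width: 25.6
```

```bash
python3 - <<'E'
from mv import *
st=status.state(); print(st["eef_pos"],st["force"],st["moment"])
lev(12,46,4.5); lev(6,45,4.5)
E
```

```text
[433.1615 389.3531  54.9029] [  2.3904 -16.3595   5.7028] [-3.2094 -0.4119 -0.0239]
E [433.1615 389.3531  54.9029] -> [433.1809 392.6042  47.1435] shift [ 0.      0.0043 -0.0103] turn [-0.0318 -0.0032 -0.0004] deg [-5.7296 -0.5766 -0.0682] rows 0.16826128625095543 0.670427487385656
E [433.1615 389.3531  54.9029] -> [433.1866 392.5475  38.4973] shift [ 0.      0.0043 -0.0219] turn [-0.065  -0.0066 -0.0004] deg [-11.6991  -1.1813  -0.0683] rows 0.33427470101047585 1.3688900600848362
```

```bash
python3 - <<'E'
from mv import *
lev(12,49,4.5); lev(6,49,4.5);lev(0,49,4.5)
E
```

```text
E [433.1615 389.3531  54.9029] -> [433.4749 389.6845  46.5197] shift [ 0.0004  0.0004 -0.0112] turn [-0.0318 -0.0032 -0.0004] deg [-5.7296 -0.5766 -0.0682] rows 0.16791254384421633 0.670427487385656
E [433.1615 389.3531  54.9029] -> [433.5852 388.5894  38.0792] shift [ 0.0006 -0.001  -0.0224] turn [-0.065  -0.0066 -0.0004] deg [-11.6991  -1.1813  -0.0683] rows 0.33692758030876 1.3688900600848362
E [433.1615 389.3531  54.9029] -> [433.7833 386.6225  29.8   ] shift [ 0.0008 -0.0036 -0.0335] turn [-0.0982 -0.0099 -0.0004] deg [-17.6685  -1.786   -0.0681] rows 0.5051734077051597 2.067368848760876
```

Call:
{"method": "servo_tool", "body": {
  "plan": [0.0001, 0.0001, -0.003, -0.008, -0.0008, 0, 0.2, 0.0002, 0.0002, -0.0056, -0.016, -0.0016, 0, 0.2, 0.0003, 0.0003, -0.0084, -0.024, -0.0024, 0, 0.2, 0.0004, 0.0004, -0.0112, -0.0318, -0.0032, 0, 0.2, 0.0004, 0, -0.014, -0.04, -0.004, 0, 0.2, 0.0005, -0.0003, -0.0168, -0.0484, -0.005, 0, 0.2, 0.0006, -0.0007, -0.0196, -0.0567, -0.0058, 0, 0.2, 0.0006, -0.001, -0.0224, -0.065, -0.0066, 0, 0.2]
}}

```text
time: 13.35
eef_pos: [433.5, 386.6, 38.2]
ee_rot: [-0.038, 0.669, 0.741, 0.033]
force: [1.1, -10.8, 10.9]
width: 25.4
```

```bash
python3 - <<'E'
from look import *
from mv import *
st=status.state(); print(st["eef_pos"],st["force"],st["moment"])
d=look("c8",("scene",)); s=d["scene"]
f=(np.clip(s["frame"]/255.,0,1)**0.5*255).astype(np.uint8)
zoom(f,205,285,160,230,9,"pics/s13.png")
lev(0,49,4.5);lev(-4,49,4.5)
E
```

```text
[433.4542 386.6377  38.2278] [  1.1014 -10.7864  10.908 ] [-2.3683 -0.1525 -0.0061]
E [433.3681 386.8062  38.0012] -> [433.7833 386.6225  29.8   ] shift [ 0.0006 -0.0002 -0.0109] turn [-0.0314 -0.0036 -0.0008] deg [-5.6559 -0.6441 -0.1455] rows 0.16427476438735675 0.6629039346668903
E [433.3681 386.8062  38.0012] -> [433.963  384.8371  24.415 ] shift [ 0.0008 -0.0026 -0.0181] turn [-0.0535 -0.0058 -0.0008] deg [-9.6353 -1.0499 -0.1429] rows 0.2748199870005525 1.1284490911087512
```

View pics/s13.png

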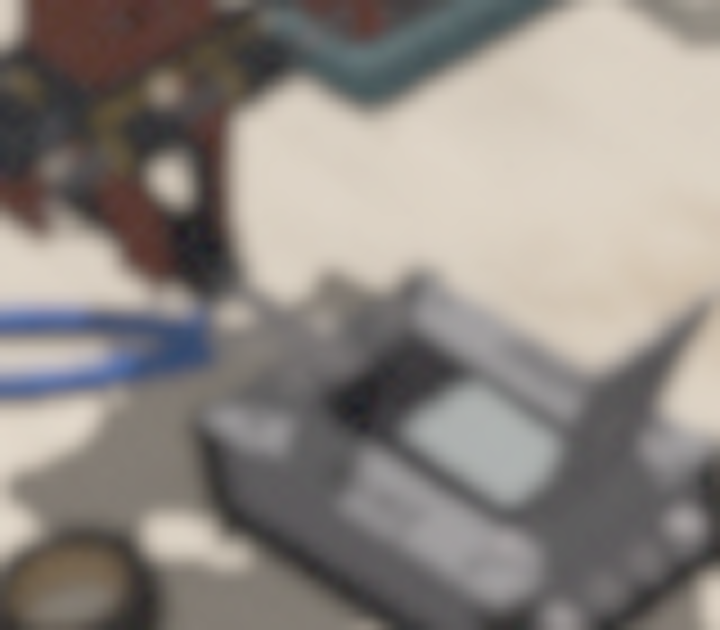

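Call:
{"method": "servo_tool", "body": {
  "plan": [0.0001, 0, -0.0028, -0.008, -0.0009, 0, 0.2, 0.0003, -0.0001, -0.0055, -0.016, -0.0018, 0, 0.2, 0.0004, -0.0001, -0.0082, -0.0236, -0.0027, 0, 0.2, 0.0006, -0.0002, -0.0109, -0.0314, -0.0036, 0, 0.2, 0.0006, -0.0008, -0.0127, -0.037, -0.0042, 0, 0.2, 0.0007, -0.0014, -0.0145, -0.0425, -0.0048, 0, 0.2, 0.0007, -0.002, -0.0163, -0.048, -0.0053, 0, 0.2, 0.0008, -0.0026, -0.0181, -0.0535, -0.0058, 0, 0.2]
}}

```text
time: 14.2
eef_pos: [433.8, 382.9, 24.7]
ee_rot: [0.027, 0.669, 0.742, -0.025]
force: [1.2, -6.4, 10.0]
width: 25.6
```

```bash
python3 - <<'E'
from look import *
from mv import *
st=status.state(); print(st["eef_pos"],st["force"],st["moment"])
d=look("c9",("scene",)); s=d["scene"]
f=(np.clip(s["frame"]/255.,0,1)**0.5*255).astype(np.uint8)
zoom(f,205,285,160,230,9,"pics/s14.png")
S=cloud(s); C=B+77*Lx
# pack surface: heights along pack axis via cloud
rel=S-C; xs=rel@Lx; ys=rel@Ly
for a in range(-55,50,10):
    m=(abs(xs-a)<5)&(abs(ys)<16); print(a,m.sum(),np.round(np.median(rel[m][:,2]),1) if m.sum() else None)
lev(-8,49,4.5);lev(-12,49,4.5)
E
```

```text
[433.7581 382.8718  24.738 ] [ 1.2034 -6.3627  9.9815] [-1.9849 -0.107  -0.0072]
-55 13 -839.5
-45 21 -836.5
-35 31 71.9
-25 28 69.5
-15 33 67.6
-5 21 66.1
5 27 63.6
15 23 61.9
25 27 59.8
35 20 57.7
45 7 55.9
E [433.7661 383.3463  24.5722] -> [434.18   382.6824  19.1683] shift [ 0.0006 -0.0009 -0.0072] turn [-0.0207 -0.0026 -0.001 ] deg [-3.7209 -0.4702 -0.1826] rows 0.1092035169246067 0.4371325663614225
E [433.7661 383.3463  24.5722] -> [434.4331 380.1687  14.0855] shift [ 0.0009 -0.0042 -0.014 ] turn [-0.0428 -0.0049 -0.001 ] deg [-7.7002 -0.8773 -0.1793] rows 0.21955610915020837 0.9024511005351206
```

View pics/s14.png

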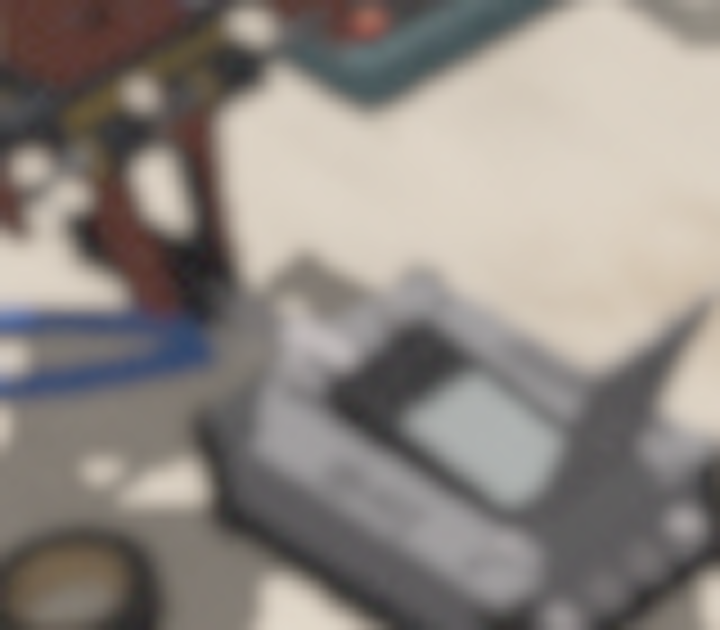

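```bash
python3 - <<'E'
from mv import *
lev(5,49,5.2); lev(5,20,7); lev(5,-20,9)
E
```

```text
E [433.7661 383.3463  24.5722] -> [433.6183 388.261   37.383 ] shift [-0.0002  0.0066  0.0171] turn [ 0.0512  0.0047 -0.0011] deg [ 9.2115  0.8534 -0.1924] rows 0.2744404598467181 1.077177769347978
E [433.7661 383.3463  24.5722] -> [430.7396 416.8492  41.7037] shift [-0.004   0.0447  0.0228] turn [ 0.0512  0.0047 -0.0011] deg [ 9.2115  0.8534 -0.1924] rows 0.7550084111841668 1.077177769347978
E [433.7661 383.3463  24.5722] -> [426.7648 456.323   47.1823] shift [-0.0093  0.0973  0.0301] turn [ 0.0512  0.0047 -0.0011] deg [ 9.2115  0.8534 -0.1924] rows 1.5343855465781735 1.077177769347978
```

Call:
{"method": "servo_tool", "body": {
  "plan": [-0.0001, 0.002, 0.0057, 0.017, 0.0016, -0.001, 0.2, -0.0002, 0.0044, 0.0114, 0.034, 0.0032, -0.001, 0.2, -0.0002, 0.0066, 0.0171, 0.0512, 0.0047, -0.001, 0.2, -0.0002, 0.0066, 0.0171, 0.0512, 0.0047, -0.001, 0.2, -0.001, 0.015, 0.0185, 0.0512, 0.0047, -0.001, 0.2, -0.002, 0.025, 0.02, 0.0512, 0.0047, -0.001, 0.2, -0.003, 0.035, 0.0215, 0.0512, 0.0047, -0.001, 0.2, -0.004, 0.0447, 0.0228, 0.0512, 0.0047, -0.001, 0.2]
}}

```text
time: 15.05
eef_pos: [430.5, 418.1, 41.5]
ee_rot: [-0.032, 0.67, 0.741, 0.029]
force: [0.6, -0.3, -2.0]
width: 25.7
```

```bash
python3 - <<'E'
from look import *
from mv import *
st=status.state(); print(st["eef_pos"],st["force"],st["moment"])
d=look("c10",("scene",)); s=d["scene"]
f=(np.clip(s["frame"]/255.,0,1)**0.5*255).astype(np.uint8)
zoom(f,205,285,160,230,9,"pics/s15.png")
S=cloud(s); C=B+77*Lx
rel=S-C; xs=rel@Lx; ys=rel@Ly
for a in range(-55,50,10):
    m=(abs(xs-a)<5)&(abs(ys)<16); print(a,m.sum(),np.round(np.median(rel[m][:,2]),1) if m.sum() else None)
lev(5,-20,9)
E
```

```text
[430.4587 418.0618  41.4682] [ 0.6404 -0.3309 -2.0195] [-0.1731  0.0629  0.0382]
-55 17 -841.4
-45 17 -840.8
-35 38 70.7
-25 27 68.5
-15 22 67.4
-5 25 66.1
5 23 63.2
15 25 63.1
25 26 60.7
35 22 57.9
45 7 56.3
E [430.6571 419.113   41.7913] -> [426.7648 456.323   47.1823] shift [-0.0052  0.0496  0.0072] turn [-0.0002  0.0003 -0.0004] deg [-0.0385  0.0459 -0.079 ] rows 0.7559899491424589 0.011538219457023824
```

View pics/s15.png

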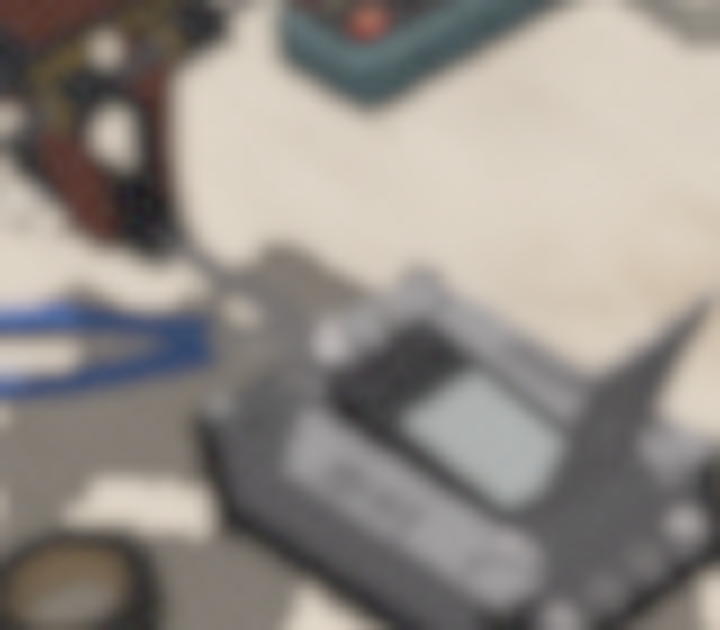

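```bash
python3 - <<'E'
from mv import *
cmd([620.4,266.7,-13.5],gripR(np.radians(-101.7),0))
E
```

```text
E [430.6571 419.113   41.7913] -> [620.4 266.7 -13.5] shift [ 0.253  -0.2032 -0.0737] turn [-0.028   0.0017 -0.0973] deg [ -5.0442   0.3084 -17.5198] rows 4.991561085886669 2.1227154345368957
```

Call:
{"method": "servo_tool", "body": {
  "plan": [-0.005, 0.05, 0.01, 0, 0, 0, 0.2, 0.03, 0.06, 0.06, 0, 0, 0, 0.2, 0.09, 0.02, 0.1, -0.01, 0, -0.03, 0.2, 0.14, -0.03, 0.11, -0.028, 0.0017, -0.06, 0.2, 0.19, -0.08, 0.11, -0.028, 0.0017, -0.0973, 0.2, 0.23, -0.13, 0.1, -0.028, 0.0017, -0.0973, 0.2, 0.253, -0.185, 0.08, -0.028, 0.0017, -0.0973, 0.2, 0.253, -0.2032, 0.02, -0.028, 0.0017, -0.0973, 0.2]
}}

```text
time: 15.9
eef_pos: [626.1, 267.3, 64.2]
ee_rot: [0.002, 0.776, 0.631, 0.005]
force: [0.3, 0.1, -1.4]
width: 25.5
```

```bash
python3 - <<'E'
from look import *
from mv import *
d=look("c11",("scene",)); s=d["scene"]
f=(np.clip(s["frame"]/255.,0,1)**0.6*255).astype(np.uint8)
zoom(f,235,325,145,215,8,"pics/s16.png")
cmd([620.4,266.7,-13.5],gripR(np.radians(-101.7),0))
E
```

```text
E [619.1164 262.2472  53.6681] -> [620.4 266.7 -13.5] shift [ 0.0017  0.0059 -0.0896] turn [ 0.0012 -0.0016  0.001 ] deg [ 0.2114 -0.2868  0.1868] rows 1.3465559694137026 0.046830019429579504
```

View pics/s16.png

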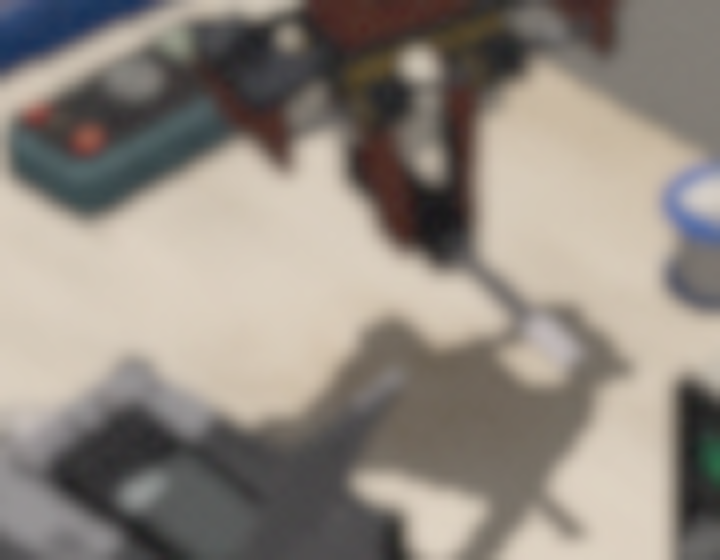

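Call:
{"method": "servo_tool", "body": {
  "plan": [0.001, 0.005, -0.04, 0.001, -0.0015, 0.001, 0.2, 0.0017, 0.006, -0.065, 0.001, -0.0015, 0.001, 0.2, 0.0017, 0.006, -0.077, 0.001, -0.0015, 0.001, 0.2, 0.0017, 0.006, -0.084, 0.001, -0.0015, 0.001, 0.2, 0.0017, 0.006, -0.089, 0.001, -0.0015, 0.001, 0.2, 0.0017, 0.006, -0.09, 0.001, -0.0015, 0.001, 0.2, 0.0017, 0.006, -0.09, 0.001, -0.0015, 0.001, 0.5, 0.0017, 0.006, -0.09, 0.001, -0.0015, 0.001, 0.6]
}}

```text
time: 16.75
eef_pos: [621.1, 267.1, -12.8]
ee_rot: [0.0, 0.775, 0.631, 0.001]
force: [0.3, -0.2, -0.4]
width: 38.3
```

```bash
cat >> mv.py <<'E'
def pinE(x,zt,al,lat=0,tipoff=19.):
    a=np.radians(al); U=Lx*np.sin(a)+Lz*np.cos(a)
    return B+Lx*(x+77)+Ly*lat+Lz*zt-tipoff*U
def pin(x,zt,al,**k): cmd(pinE(x,zt,al,**k),gripR(yawL,np.radians(al)))
E
python3 - <<'E'
from mv import *
pin(-36,130,10);pin(-36,63,10)
E
```

```text
E [621.0749 267.1239 -12.7823] -> [445.3772 268.489  111.2887] shift [-0.2343  0.0018  0.1654] turn [ 0.0556 -0.0025  0.0967] deg [10.0101 -0.4491 17.4099] rows 4.3018681645875745 2.338474457536506
E [621.0749 267.1239 -12.7823] -> [445.3772 268.489   44.2887] shift [-0.2343  0.0018  0.0761] turn [ 0.0556 -0.0025  0.0967] deg [10.0101 -0.4491 17.4099] rows 3.694788839055196 2.338474457536506
```

Call:
{"method": "servo_tool", "body": {
  "plan": [0, 0, 0, 0, 0, 0, 0.7, 0, 0, 0.06, 0, 0, 0, 0.8, 0, 0, 0.12, 0, 0, 0, 1, -0.05, 0, 0.165, 0.02, 0, 0.03, 1, -0.11, 0.001, 0.165, 0.04, -0.001, 0.06, 1, -0.17, 0.0015, 0.165, 0.0556, -0.0025, 0.0967, 1, -0.22, 0.0018, 0.165, 0.0556, -0.0025, 0.0967, 1, -0.2343, 0.0018, 0.13, 0.0556, -0.0025, 0.0967, 1]
}}

```text
time: 17.55
eef_pos: [443.8, 268.5, 87.3]
ee_rot: [-0.064, 0.668, 0.739, 0.06]
force: [1.1, 0.1, -0.7]
width: 88.0
```

```bash
python3 - <<'E'
from look import *
from mv import *
d=look("c12",("scene","top")); s=d["scene"]
st=status.state(); print(st["eef_pos"],st["force"],st["width"])
f=(np.clip(s["frame"]/255.,0,1)**0.5*255).astype(np.uint8)
zoom(f,200,320,130,235,6,"pics/s17.png")
pin(-36,63,10)
z8=lambda u,v:(round((u-200+.5)*6-.5),round((v-130+.5)*6-.5))
R=q2R(st["ee_rot"]).as_matrix(); E=np.array(st["eef_pos"])
for a in (-44,44,-57,57):
  for b in (-10,10): print(a,b,z8(*proj(s,E-19*R[:,2]+a*R[:,1]+b*R[:,0])))
S=cloud(s); C=B+77*Lx; rel=S-C; xs=rel@Lx; ys=rel@Ly
for a in range(-60,50,5):
    m=(abs(xs-a)<3)&(abs(ys)<16)&(abs(rel[...,2]-60)<25); print(a,m.sum(),np.round(np.median(rel[m][:,2]),1) if m.sum() else None,end=" | ")
E
```

```text
[442.1589 267.5288  83.4719] [-0.7818 -0.1624 -0.1075] 87.68844998219413
E [442.1589 267.5288  83.4719] -> [445.3772 268.489   44.2887] shift [ 0.0043  0.0013 -0.0522] turn [ 0.0006 -0.0012 -0.0003] deg [ 0.1014 -0.2231 -0.048 ] rows 0.7865376909366226 0.029073171775788123
-44 -10 (225, 434)
-44 10 (200, 414)
44 -10 (347, 353)
44 10 (321, 334)
-57 -10 (207, 446)
-57 10 (181, 426)
57 -10 (364, 342)
57 10 (338, 323)
-60 1 57.5 | -55 0 None | -50 0 None | -45 6 72.7 | -40 17 72.1 | -35 12 71.4 | -30 14 70.7 | -25 17 69.4 | -20 15 68.3 | -15 14 67.3 | -10 13 66.6 | -5 13 65.5 | 0 12 65.4 | 5 14 64.2 | 10 18 63.4 | 15 10 62.1 | 20 15 61.6 | 25 16 60.0 | 30 14 58.4 | 35 13 57.7 | 40 7 58.2 | 45 6 56.6 |
```

View pics/s17.png

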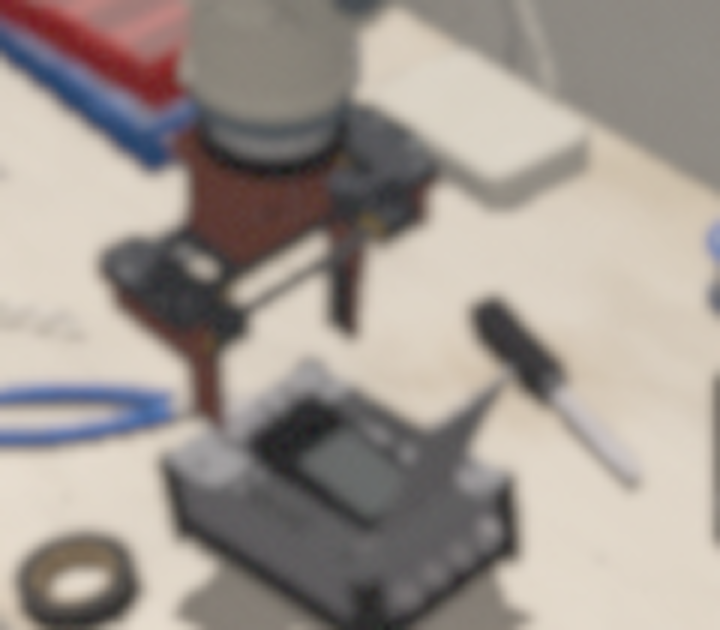

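```bash
python3 - <<'E'
from mv import *
pin(-33,61,10)
E
```

```text
E [442.1589 267.5288  83.4719] -> [445.6777 265.5041  42.2887] shift [ 0.0047 -0.0027 -0.0549] turn [ 0.0006 -0.0012 -0.0003] deg [ 0.1014 -0.2231 -0.048 ] rows 0.8276567767733414 0.029073171775788123
```

Call:
{"method": "servo_tool", "body": {
  "plan": [0.0047, -0.0027, -0.01, 0.0006, -0.0012, -0.0003, 1, 0.0047, -0.0027, -0.02, 0.0006, -0.0012, -0.0003, 1, 0.0047, -0.0027, -0.03, 0.0006, -0.0012, -0.0003, 1, 0.0047, -0.0027, -0.038, 0.0006, -0.0012, -0.0003, 1, 0.0047, -0.0027, -0.045, 0.0006, -0.0012, -0.0003, 1, 0.0047, -0.0027, -0.05, 0.0006, -0.0012, -0.0003, 1, 0.0047, -0.0027, -0.053, 0.0006, -0.0012, -0.0003, 1, 0.0047, -0.0027, -0.0545, 0.0006, -0.0012, -0.0003, 1]
}}

```text
time: 18.45
eef_pos: [445.7, 265.5, 42.4]
ee_rot: [-0.065, 0.668, 0.739, 0.058]
force: [-0.2, 0.5, 0.5]
width: 87.8
```

```bash
python3 - <<'E'
from look import *
from mv import *
d=look("c13",("scene",)); s=d["scene"]
f=(np.clip(s["frame"]/255.,0,1)**0.5*255).astype(np.uint8)
zoom(f,205,285,160,230,9,"pics/s18.png")
pin(-33,61,10)
E
```

```text
E [445.6381 265.497   42.3897] -> [445.6777 265.5041  42.2887] shift [ 0.0001  0.     -0.0001] turn [-0.     -0.0001  0.    ] deg [-0.0036 -0.0161  0.0064] rows 0.002175712341170345 0.0020588383084945293
```

View pics/s18.png

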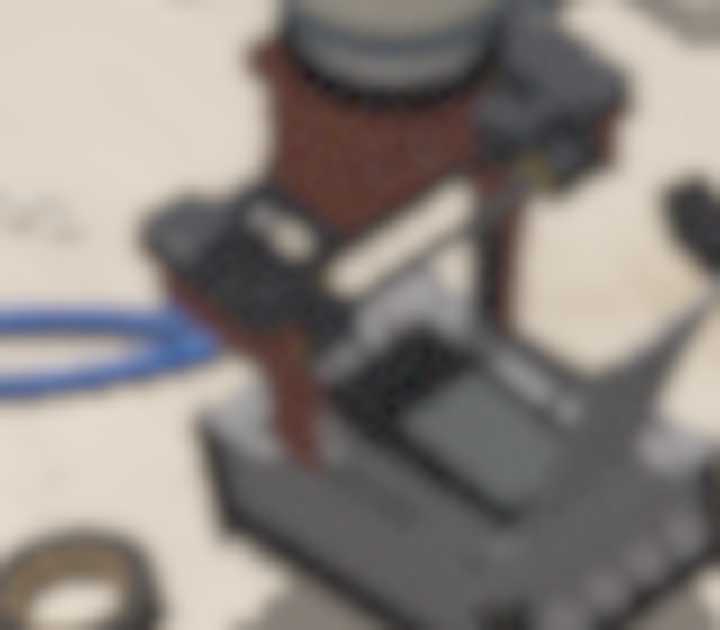

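Call:
{"method": "servo_tool", "body": {
  "plan": [0, 0, -0.001, 0, 0, 0, 0.9, 0, 0, -0.001, 0, 0, 0, 0.4, 0, 0, -0.001, 0, 0, 0, 0.4, 0, 0, -0.001, 0, 0, 0, 0.4, 0, 0, -0.001, 0, 0, 0, 0.4, 0, 0, -0.001, 0, 0, 0, 0.4, 0, 0, -0.001, 0, 0, 0, 0.4, 0, 0, -0.001, 0, 0, 0, 0.4],
  "force": 60
}}

```text
time: 19.3
eef_pos: [445.7, 265.5, 41.7]
ee_rot: [-0.065, 0.668, 0.739, 0.058]
force: [-0.0, 0.1, -0.6]
width: 51.4
```

Call:
{"method": "servo_tool", "body": {
  "plan": [0, 0, 0.008, 0, 0, 0, 0.4, 0, 0, 0.016, 0, 0, 0, 0.4, 0, 0, 0.024, 0, 0, 0, 0.4, 0, 0, 0.033, 0, 0, 0, 0.4, 0, 0, 0.042, 0, 0, 0, 0.4, 0, 0, 0.052, 0, 0, 0, 0.4, 0, 0, 0.062, 0, 0, 0, 0.4, 0, 0, 0.072, 0, 0, 0, 0.4]
}}

```text
time: 20.1
eef_pos: [445.7, 265.5, 96.4]
ee_rot: [-0.065, 0.668, 0.739, 0.059]
force: [-1.0, 0.4, -2.1]
width: 50.9
```

```bash
python3 - <<'E'
from look import *
from mv import *
st=status.state(); print(st["eef_pos"],st["force"],st["width"])
d=look("c14",("scene",)); s=d["scene"]
f=(np.clip(s["frame"]/255.,0,1)**0.5*255).astype(np.uint8)
zoom(f,205,295,140,230,8,"pics/s19.png")
E
```

```text
[445.7    265.5325  96.4416] [-0.9613  0.3869 -2.0639] 50.8892670352852
```

View pics/s19.png

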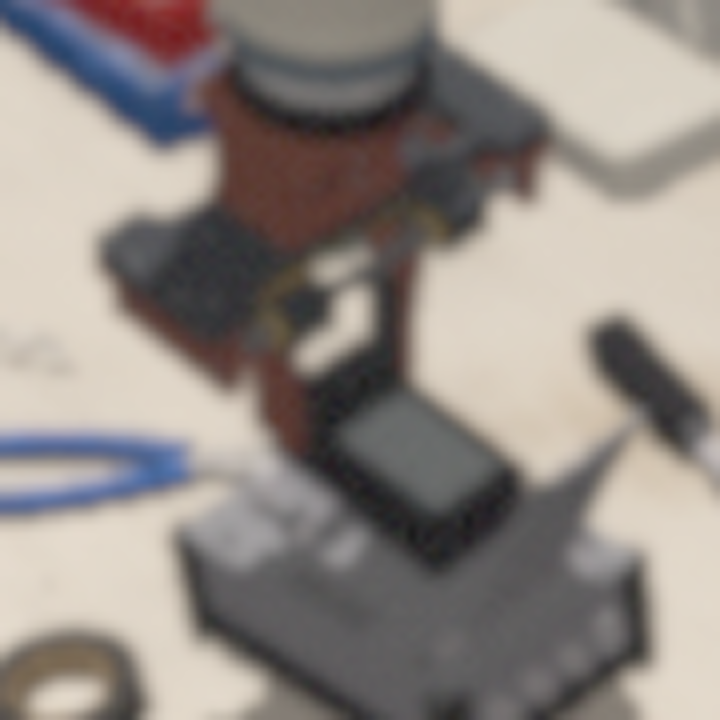

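```bash
python3 - <<'E'
from h import *
np.set_printoptions(precision=1,suppress=True)
d=pickle.load(open("cam0.pkl","rb")); 
c=d["top"]; hsv=cv2.cvtColor(c["frame"],cv2.COLOR_RGB2HSV).astype(int)
zoom(c["frame"],310,400,195,290,7,"pics/t20.png")
zoom((np.clip(d["scene"]["frame"]/255.,0,1)**0.6*255).astype(np.uint8),265,370,225,300,7,"pics/s20.png")
# scene floor depth
for n in("top","scene"):
    P=cloud(d[n]); m=(P[...,0]>300)&(P[...,0]<600)&(P[...,1]>-160)&(P[...,1]<60)&(P[...,2]>25)&(P[...,2]<45)
    print(n,m.sum(),cv2.minAreaRect(P[m][:,:2].astype(np.float32)))
E
```

```text
top 906 ((464.3577575683594, -57.39259338378906), (267.3668518066406, 202.31842041015625), 6.7530622482299805)
scene 1176 ((464.8476867675781, -50.78217315673828), (270.401123046875, 191.3748779296875), 6.078397274017334)
```

View pics/t20.png

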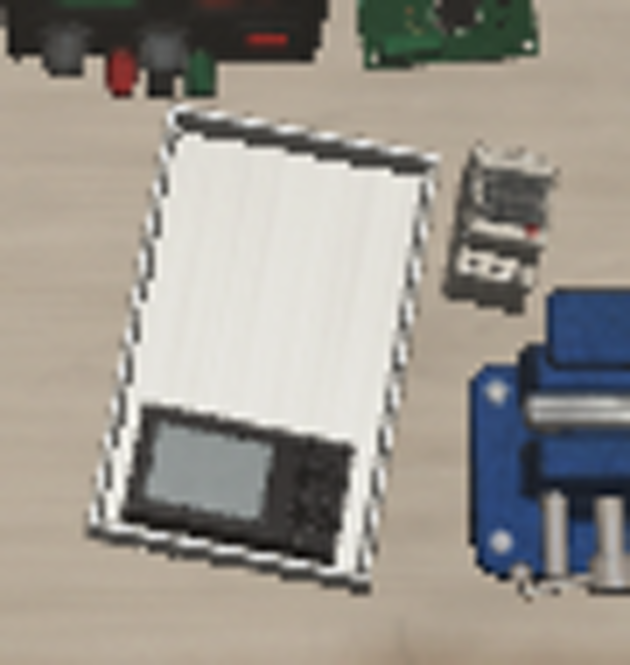

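View pics/s20.png

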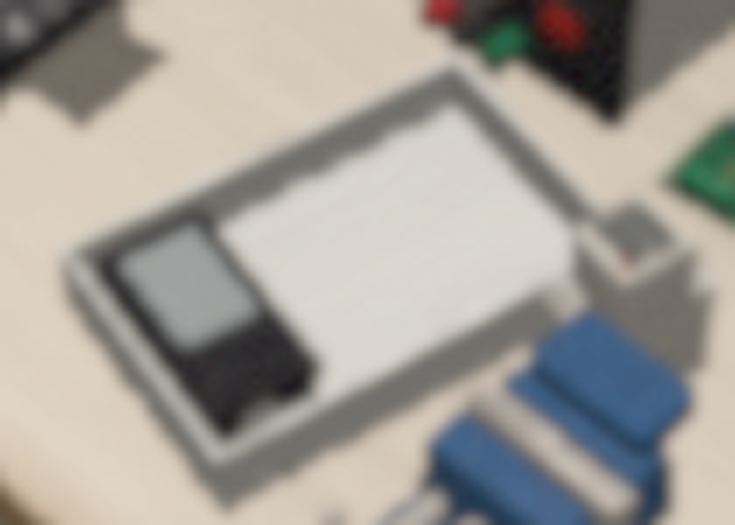

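```bash
python3 - <<'E'
from h import *
np.set_printoptions(precision=1,suppress=True)
d=pickle.load(open("cam0.pkl","rb")); c=d["top"]; s=d["scene"]
a=[onz(c,310+(x+.5)/7-.5,195+(y+.5)/7-.5,34)[:2] for x,y in ((175,106),(440,156),(368,578),(90,525))]
print(np.array(a),np.mean(a,0),np.linalg.norm(a[0]-a[1]),np.linalg.norm(a[1]-a[2]),np.degrees(np.arctan2(*(a[0]-a[3])[::-1])),np.degrees(np.arctan2(*(a[1]-a[2])[::-1])))
b=[onz(s,265+(x+.5)/7-.5,225+(y+.5)/7-.5,34)[:2] for x,y in ((452,60),(66,256),(220,465))]
print(np.array(b),(b[0]+b[2])/2,np.linalg.norm(b[0]-b[1]),np.linalg.norm(b[1]-b[2]),np.degrees(np.arctan2(*(b[0]-b[1])[::-1])))
# old pack top z=35 corners in top
o=[onz(c,310+(x+.5)/7-.5,195+(y+.5)/7-.5,35)[:2] for x,y in ((148,402),(355,440),(338,562),(122,520))]
print(np.array(o),np.mean(o,0))
o=[onz(c,310+(x+.5)/7-.5,195+(y+.5)/7-.5,z)[:2] for x,y,z in ((480,150,86),(550,170,86),(510,55,0))]
print("relay etc",o, "supply",cloud(c)[195,340], onz(c,310,202,0),onz(c,357,203,0))
print(onz(c,310+210/7,195+95/7,60))
E
```

```text
[[ 555.6   -6.3]
 [ 531.9 -131.2]
 [ 333.4  -92.8]
 [ 356.8   33.6]] [444.4 -49.2] 127.11280358004477 202.18961857797512 -11.345452073451842 -10.94279159998127
[[554.5  -7.5]
 [358.7  26.8]
 [333.7 -96.4]] [444.1 -51.9] 198.81149329250385 125.69646711164114 -9.921573357464283
[[413.5   7. ]
 [396.4 -88.1]
 [340.4 -79.2]
 [359.   19. ]] [377.3 -35.3]
relay etc [array([ 521. , -143.2]), array([ 511.8, -174.8]), array([ 592. , -170.8])] supply [583.1 -20.8 109.6] [591.9  75.8   0. ] [589.4 -84.2   0. ]
[552.3 -23.   60. ]
```

```bash
python3 - <<'E'
from h import *
from mv import *
st=status.state(); d=pickle.load(open("c14.pkl","rb")); s=d["scene"]; S=cloud(s)
C=B+77*Lx; rel=S-C; xs=rel@Lx; ys=rel@Ly
for a in range(-55,75,10):
    m=(abs(xs-a)<4)&(abs(ys)<14)&(rel[...,2]>70)&(rel[...,2]<150); print(a,m.sum(),np.round(np.median(rel[m][:,2]),1) if m.sum() else None,end=" | ")
cmd([461.5,-13.9,150],gripR(np.radians(-100.8),0)); print(st["eef_pos"])
E
```

```text
-55 0 None | -45 4 127.5 | -35 18 126.8 | -25 19 123.1 | -15 15 122.2 | -5 20 120.7 | 5 15 117.5 | 15 16 115.4 | 25 18 115.0 | 35 17 112.0 | 45 40 104.1 | 55 6 105.8 | 65 5 73.8 | E [446.4054 265.865   97.4647] -> [461.5 -13.9 150. ] shift [ 0.0201 -0.373   0.07  ] turn [-0.0559  0.003  -0.0917] deg [-10.0646   0.5377 -16.5052] rows 5.701096580265928 2.251369100154895
[446.4054 265.865   97.4647]
```

Call:
{"method": "servo_tool", "body": {
  "plan": [0, 0, 0.06, -0.02, 0.001, 0, 0.4, 0, 0, 0.12, -0.045, 0.002, 0, 0.4, 0, -0.01, 0.175, -0.067, 0.0035, -0.02, 0.4, 0.004, -0.07, 0.18, -0.067, 0.0035, -0.04, 0.4, 0.008, -0.135, 0.18, -0.067, 0.0035, -0.06, 0.4, 0.012, -0.2, 0.18, -0.067, 0.0035, -0.0917, 0.4, 0.017, -0.265, 0.18, -0.067, 0.0035, -0.0917, 0.4, 0.0201, -0.33, 0.17, -0.067, 0.0035, -0.0917, 0.4]
}}

```text
time: 20.95
eef_pos: [461.9, 16.7, 226.0]
ee_rot: [0.012, 0.77, 0.637, -0.012]
force: [1.1, -0.4, -2.0]
width: 51.5
```

```bash
python3 - <<'E'
from look import *
from mv import *
st=status.state(); print(st["eef_pos"],st["force"],st["width"])
d=look("c15",("scene","top")); s=d["scene"]
f=(np.clip(s["frame"]/255.,0,1)**0.6*255).astype(np.uint8)
zoom(f,225,370,120,300,4,"pics/s21.png")
cmd([461.5,-13.9,50],gripR(np.radians(-100.8),np.radians(-2)))
E
```

```text
[461.918   16.7181 225.9663] [ 1.106  -0.4161 -1.9787] 51.48986473473118
E [460.6802  13.6376 224.4798] -> [461.5 -13.9  50. ] shift [ 0.0011 -0.0367 -0.2326] turn [ 0.0004 -0.0004  0.0019] deg [ 0.0668 -0.0675  0.3507] rows 3.5328288114898436 0.042295441935519075
```

View pics/s21.png

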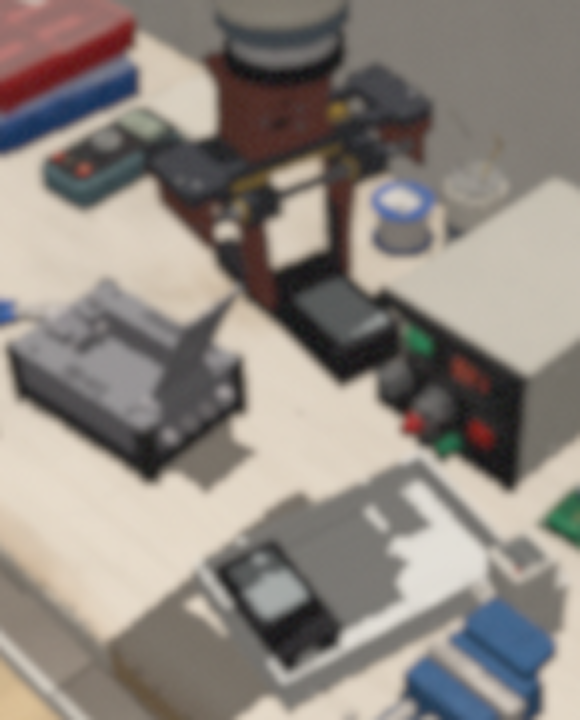

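```bash
python3 - <<'E'
from h import *
from mv import *
d=pickle.load(open("c15.pkl","rb")); s=d["scene"]; S=cloud(s)
E=np.array([461.5,15.5,225.5]); yaw=np.radians(-100.8); X=np.array([np.cos(yaw),np.sin(yaw),0]);Y=np.cross([0,0,1],X)
rel=S-E; xs=rel@X; ys=rel@Y
m=(xs>15)&(xs<85)&(abs(ys)<22)&(rel[...,2]>5)&(rel[...,2]<60)
P=np.c_[xs[m],ys[m],np.ones(m.sum())]; print(m.sum(),np.linalg.lstsq(P,rel[...,2][m],rcond=None)[0])
for a in range(-20,110,8):
    q=(abs(xs-a)<4)&(abs(ys)<20)&(rel[...,2]>-30)&(rel[...,2]<60); print(a,q.sum(),np.round(np.median(rel[q][:,2]),1) if q.sum() else None,end="|")
E
```

```text
393 [-0.1715  0.0054 37.2255]
-20 3 29.0|-12 23 29.0|-4 29 29.5|4 24 30.0|12 33 30.4|20 28 30.6|28 28 30.5|36 34 31.0|44 28 31.3|52 35 31.0|60 31 30.6|68 29 31.3|76 39 31.0|84 117 16.8|92 0 None|100 0 None|108 0 None|
```

Call:
{"method": "servo_tool", "body": {
  "plan": [0.0004, -0.035, -0.03, 0.004, -0.001, 0.002, 0.4, 0.0004, -0.0408, -0.09, 0.004, -0.001, 0.002, 0.4, 0.0004, -0.0408, -0.15, 0.004, -0.001, 0.002, 0.4, 0.0004, -0.0408, -0.2, 0.004, -0.001, 0.002, 0.4, 0.0004, -0.0408, -0.24, 0.004, -0.001, 0.002, 0.4, 0.0004, -0.0408, -0.265, 0.004, -0.001, 0.002, 0.4, 0.0004, -0.0408, -0.278, 0.004, -0.001, 0.002, 0.4, 0.0004, -0.0408, -0.281, 0.004, -0.001, 0.002, 0.4]
}}

```text
time: 21.85
eef_pos: [460.6, -16.6, 13.0]
ee_rot: [0.007, 0.77, 0.638, -0.01]
force: [-0.5, -0.0, -1.5]
width: 51.3
```

```bash
python3 - <<'E'
from look import *
from mv import *
d=look("c16",("scene",)); s=d["scene"]
st=status.state(); print(st["eef_pos"],st["force"],st["width"])
f=(np.clip(s["frame"]/255.,0,1)**0.6*255).astype(np.uint8)
zoom(f,255,375,180,300,6,"pics/s22.png")
E
```

```text
[461.0283 -16.6595  13.4946] [ 0.0048  0.5307 -2.9869] 51.471153147871114
```

View pics/s22.png

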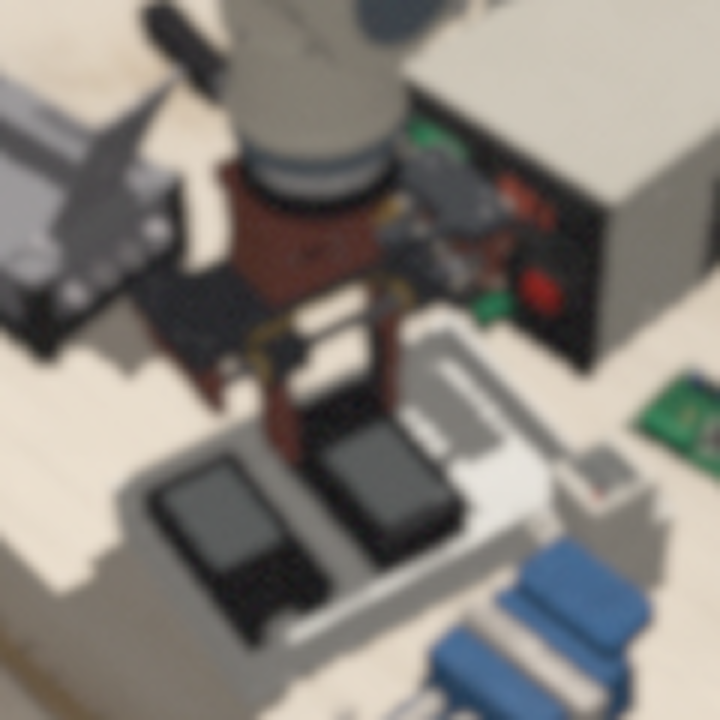

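Call:
{"method": "servo_tool", "body": {
  "plan": [0, 0, -0.002, 0, 0, 0, 0.4, 0, 0, -0.004, 0, 0, 0, 0.4, 0, 0, -0.006, 0, 0, 0, 0.4, 0, 0, -0.008, 0, 0, 0, 0.4, 0, 0, -0.0095, 0, 0, 0, 0.4, 0, 0, -0.0105, 0, 0, 0, 0.4, 0, 0, -0.0115, 0, 0, 0, 0.4, 0, 0, -0.012, 0, 0, 0, 0.4]
}}

```text
time: 22.7
eef_pos: [461.0, -16.7, 4.5]
ee_rot: [0.007, 0.77, 0.638, -0.009]
force: [-2.3, -0.9, 5.4]
width: 51.9
```

Call:
{"method": "servo_tool", "body": {
  "plan": [0, 0, 0.0003, 0, 0, 0, 0.66, 0, 0, 0.0003, 0, 0, 0, 0.68, 0, 0, 0.0003, 0, 0, 0, 0.68, 0, 0, 0.0003, 0, 0, 0, 0.68, 0, 0, 0.03, 0, 0, 0, 0.68, 0, 0, 0.08, 0, 0, 0, 0.68, 0, 0, 0.14, 0, 0, 0, 0.68, 0, 0, 0.2, 0, 0, 0, 0.68]
}}

```text
time: 23.5
eef_pos: [460.4, -16.7, 155.9]
ee_rot: [0.007, 0.77, 0.638, -0.01]
force: [0.5, -0.3, -0.3]
width: 60.1
```

```bash
python3 - <<'E'
from look import *
from mv import *
d=look("c17",("scene",)); s=d["scene"]
st=status.state(); print(st["eef_pos"],st["force"],st["width"])
f=(np.clip(s["frame"]/255.,0,1)**0.6*255).astype(np.uint8)
zoom(f,225,375,150,300,5,"pics/s23.png")
S=cloud(s); c=np.array([454.1,-52.9,0]); yaw=np.radians(-100.8); X=np.array([np.cos(yaw),np.sin(yaw),0]);Y=np.cross([0,0,1],X)
rel=S-c; xs=rel@X; ys=rel@Y
m=(abs(xs)<40)&(abs(ys)<20)&(rel[...,2]>20)&(rel[...,2]<60)
print(m.sum(),np.linalg.lstsq(np.c_[xs[m],ys[m],np.ones(m.sum())],rel[...,2][m],rcond=None)[0])
# door: points in logger frame
C=B+77*Lx; rel=S-C; xl=rel@Lx; yl=rel@Ly
m=(xl>55)&(xl<130)&(abs(yl)<40)&(rel[...,2]>75)&(rel[...,2]<190)
Q=np.c_[xl[m],rel[...,2][m],yl[m]]; print(m.sum(),Q.min(0),Q.max(0)); 
p=np.polyfit(Q[:,1],Q[:,0],1); print("dx/dz",p,"angle",np.pi/2+np.arctan(p[0]))
E
```

```text
[464.7204 -16.818  162.4158] [ 2.4149 -0.5106  4.511 ] 59.83086699593951
287 [ 0.0005 -0.0003 33.5576]
122 [ 67.9992  76.2014 -30.7458] [114.4412 167.3958  28.7459]
dx/dz [ 0.4928 32.0249] angle 2.0286745433500095
```

View pics/s23.png

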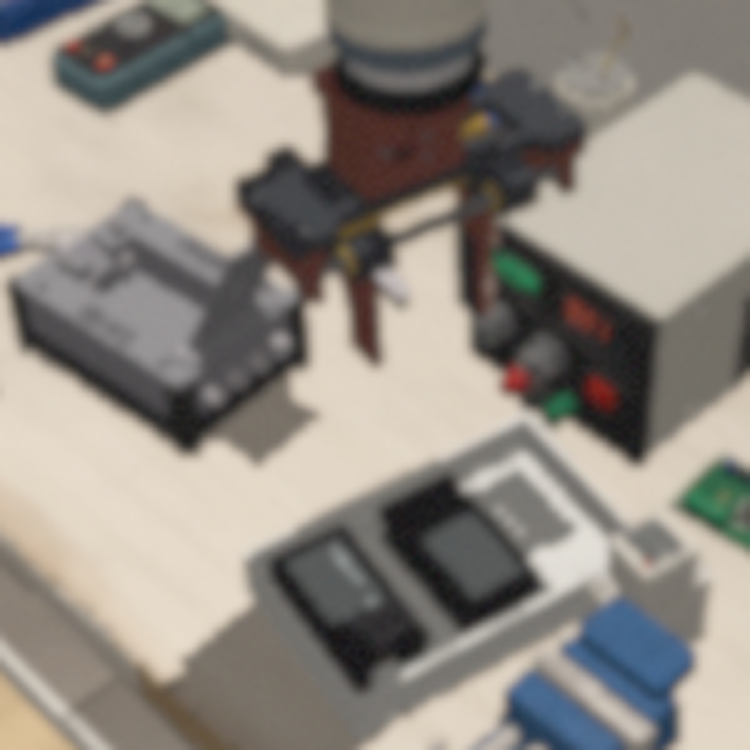

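```bash
python3 - <<'E'
from mv import *
pin(140,125,0)
E
```

```text
E [464.7204 -16.818  162.4158] -> [463.3408  90.0918 106.    ] shift [-0.0018  0.1425 -0.0752] turn [0.0071 0.0024 0.0918] deg [ 1.2868  0.4306 16.52  ] rows 2.4177960780089585 1.929639904745271
```

Call:
{"method": "servo_tool", "body": {
  "plan": [0, 0.05, 0, 0.002, 0.001, 0.03, 0, 0, 0.1, 0, 0.004, 0.002, 0.06, 0, -0.0018, 0.1425, -0.02, 0.0071, 0.0024, 0.0918, 0, -0.0018, 0.1425, -0.05, 0.0071, 0.0024, 0.0918, 0, -0.0018, 0.1425, -0.0752, 0.0071, 0.0024, 0.0918, 0, -0.0018, 0.1425, -0.0752, 0.0071, 0.0024, 0.0918, 0, -0.0018, 0.1425, -0.0752, 0.0071, 0.0024, 0.0918, 0, -0.0018, 0.1425, -0.0752, 0.0071, 0.0024, 0.0918, 0],
  "force": 20
}}

```text
time: 24.35
eef_pos: [464.1, 90.0, 106.8]
ee_rot: [0.0, 0.671, 0.742, 0.0]
force: [-0.5, 0.1, 0.0]
width: 1.6
```

```bash
python3 - <<'E'
from look import *
from mv import *
d=look("c18",("scene",)); s=d["scene"]
st=status.state(); print(st["eef_pos"],st["force"],st["width"])
f=(np.clip(s["frame"]/255.,0,1)**0.6*255).astype(np.uint8)
zoom(f,205,325,130,240,6,"pics/s24.png")
for x,z in ((140,125),(100,125),(60,125),(57,154),(40,150)): pin(x,z,0)
E
```

```text
[464.1257  89.9408 106.9247] [-0.1929  0.3671  0.022 ] 0.3164640893294557
E [464.1257  89.9408 106.9247] -> [463.3408  90.0918 106.    ] shift [-0.001   0.0002 -0.0012] turn [-0.      0.0005  0.0001] deg [-0.0058  0.0975  0.024 ] rows 0.024446480883423622 0.011707105836429425
E [464.1257  89.9408 106.9247] -> [459.3333 129.8906 106.    ] shift [-0.0064  0.0533 -0.0012] turn [-0.      0.0005  0.0001] deg [-0.0058  0.0975  0.024 ] rows 0.8049365430329875 0.011707105836429425
E [464.1257  89.9408 106.9247] -> [455.3258 169.6893 106.    ] shift [-0.0117  0.1063 -0.0012] turn [-0.      0.0005  0.0001] deg [-0.0058  0.0975  0.024 ] rows 1.6047579400620546 0.011707105836429425
E [464.1257  89.9408 106.9247] -> [455.0252 172.6742 135.    ] shift [-0.0121  0.1103  0.0374] turn [-0.      0.0005  0.0001] deg [-0.0058  0.0975  0.024 ] rows 1.7567991667383591 0.011707105836429425
E [464.1257  89.9408 106.9247] -> [453.322  189.5887 131.    ] shift [-0.0144  0.1329  0.0321] turn [-0.      0.0005  0.0001] deg [-0.0058  0.0975  0.024 ] rows 2.061653636087553 0.011707105836429425
```

View pics/s24.png

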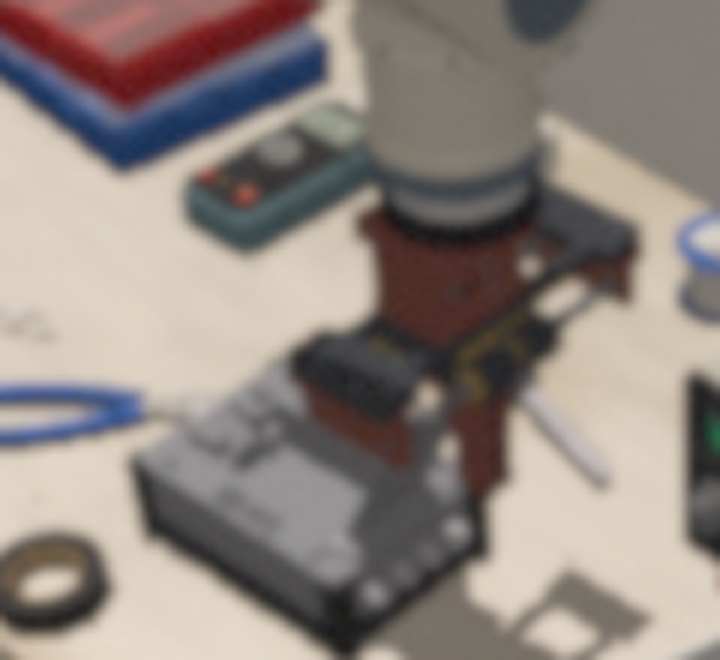

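Call:
{"method": "servo_tool", "body": {
  "plan": [-0.001, 0, 0.012, 0, 0.0005, 0, 0, -0.0035, 0.0295, 0.012, 0, 0.0005, 0, 0, -0.0062, 0.0535, 0.016, 0, 0.0005, 0, 0, -0.008, 0.073, 0.024, 0, 0.0005, 0, 0, -0.01, 0.093, 0.032, 0, 0.0005, 0, 0, -0.0121, 0.1103, 0.0374, 0, 0.0005, 0, 0, -0.0144, 0.1329, 0.033, 0, 0.0005, 0, 0, -0.0144, 0.1329, 0.033, 0, 0.0005, 0, 0]
}}

```text
time: 25.2
eef_pos: [453.6, 191.0, 132.4]
ee_rot: [0.0, 0.67, 0.742, 0.001]
force: [-0.3, -0.0, -0.4]
width: 0.5
```

```bash
python3 - <<'E'
from look import *
from mv import *
d=look("c19",("scene",)); s=d["scene"]
st=status.state(); print(st["eef_pos"],st["force"],st["width"])
f=(np.clip(s["frame"]/255.,0,1)**0.6*255).astype(np.uint8)
zoom(f,205,325,120,240,6,"pics/s25.png")
st=status.state()
for th,r in ((1.227,95),(1.0,98),(0.8,100),(.6,102),(.4,104),(.25,106),(.15,107),(0.1,107)):
    x=62-r*np.cos(th)+2*np.sin(th)+10; z=60.5+r*np.sin(th)+2*np.cos(th); print(th,round(x),round(z),end=" "); pin(x,z,0)
E
```

```text
[453.4531 190.1742 132.2401] [-0.0375 -0.439  -0.5026] 0.5024189331974314
1.227 42 151 E [453.4531 190.1742 132.2401] -> [453.5085 187.7361 131.6149] shift [ 0.0001 -0.0033 -0.0008] turn [-0.0001  0.0003 -0.0003] deg [-0.0225  0.0495 -0.0594] rows 0.05035100750265058 0.009377664730409675
1.0 21 144 E [453.4531 190.1742 132.2401] -> [451.3917 208.7584 125.0448] shift [-0.0027  0.0248 -0.0096] turn [-0.0001  0.0003 -0.0003] deg [-0.0225  0.0495 -0.0594] rows 0.40069689191740454 0.009377664730409675
0.8 4 134 E [453.4531 190.1742 132.2401] -> [449.6916 225.6423 114.629 ] shift [-0.005   0.0473 -0.0235] turn [-0.0001  0.0003 -0.0003] deg [-0.0225  0.0495 -0.0594] rows 0.795558896284014 0.009377664730409675
0.6 -11 120 E [453.4531 190.1742 132.2401] -> [448.2069 240.3867 100.7442] shift [-0.007  0.067 -0.042] turn [-0.0001  0.0003 -0.0003] deg [-0.0225  0.0495 -0.0594] rows 1.1900942977477715 0.009377664730409675
0.4 -23 103 E [453.4531 190.1742 132.2401] -> [447.009  252.2831  83.8416] shift [-0.0086  0.0828 -0.0645] turn [-0.0001  0.0003 -0.0003] deg [-0.0225  0.0495 -0.0594] rows 1.5800576308703698 0.009377664730409675
0.25 -30 89 E [453.4531 190.1742 132.2401] -> [446.2878 259.4453  69.6626] shift [-0.0096  0.0924 -0.0834] turn [-0.0001  0.0003 -0.0003] deg [-0.0225  0.0495 -0.0594] rows 1.8725131000885316 0.009377664730409675
0.15 -33 78 E [453.4531 190.1742 132.2401] -> [445.9582 262.7185  59.4674] shift [-0.01    0.0967 -0.097 ] turn [-0.0001  0.0003 -0.0003] deg [-0.0225  0.0495 -0.0594] rows 2.060553776929472 0.009377664730409675
0.1 -34 73 E [453.4531 190.1742 132.2401] -> [445.8815 263.4808  54.1722] shift [-0.0101  0.0977 -0.1041] turn [-0.0001  0.0003 -0.0003] deg [-0.0225  0.0495 -0.0594] rows 2.1471636177432996 0.009377664730409675
```

View pics/s25.png

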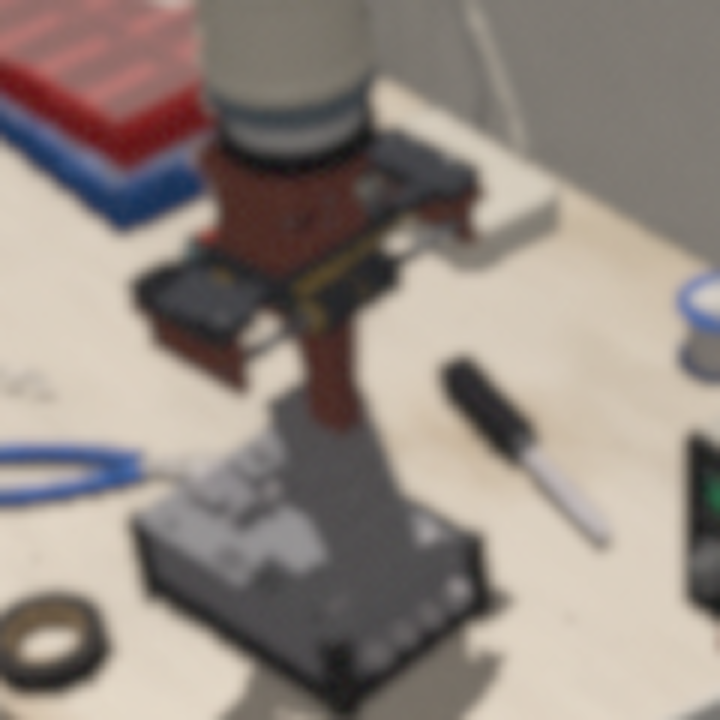

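Door is past vertical with the fingertips on its outer face; carry it down the arc.

Call:
{"method": "servo_tool", "body": {
  "plan": [-0.0014, 0.012, -0.003, 0, 0, 0, 0, -0.0027, 0.0248, -0.0096, 0, 0, 0, 0, -0.004, 0.036, -0.0165, 0, 0, 0, 0, -0.005, 0.0473, -0.0235, 0, 0, 0, 0, -0.006, 0.057, -0.032, 0, 0, 0, 0, -0.007, 0.067, -0.042, 0, 0, 0, 0, -0.0078, 0.075, -0.053, 0, 0, 0, 0, -0.0086, 0.0828, -0.0645, 0, 0, 0, 0]
}}

```text
time: 26.05
eef_pos: [446.8, 252.8, 83.0]
ee_rot: [0.0, 0.67, 0.742, 0.0]
force: [0.3, -0.2, -0.6]
width: 0.7
```

```bash
python3 - <<'E'
from look import *
from mv import *
d=look("c20",("scene",)); s=d["scene"]
st=status.state(); print(st["eef_pos"],st["force"],st["width"])
f=(np.clip(s["frame"]/255.,0,1)**0.6*255).astype(np.uint8)
zoom(f,205,305,140,240,7,"pics/s26.png")
st=status.state()
for th,r in ((.25,106),(.15,107),(0.1,107)):
    x=62-r*np.cos(th)+2*np.sin(th)+10; z=60.5+r*np.sin(th)+2*np.cos(th); print(th,round(x),round(z),end=" "); pin(x,z,0)
pin(-44,85,0);pin(-44,74,0);pin(-44,63,0)
E
```

```text
[446.2009 253.0255  81.8861] [-0.5886  0.4906 -0.6398] 0.5917170949446791
0.25 -30 89 E [446.2009 253.0255  81.8861] -> [446.2878 259.4453  69.6626] shift [ 0.0001  0.0086 -0.0163] turn [ 0.     -0.0002 -0.0004] deg [ 0.0089 -0.0423 -0.0731] rows 0.27614137049034876 0.009885078794700661
0.15 -33 78 E [446.2009 253.0255  81.8861] -> [445.9582 262.7185  59.4674] shift [-0.0003  0.0129 -0.0299] turn [ 0.     -0.0002 -0.0004] deg [ 0.0089 -0.0423 -0.0731] rows 0.4885124038056169 0.009885078794700661
0.1 -34 73 E [446.2009 253.0255  81.8861] -> [445.8815 263.4808  54.1722] shift [-0.0004  0.0139 -0.037 ] turn [ 0.     -0.0002 -0.0004] deg [ 0.0089 -0.0423 -0.0731] rows 0.5924447885354447 0.009885078794700661
E [446.2009 253.0255  81.8861] -> [444.9062 273.166   66.    ] shift [-0.0017  0.0269 -0.0212] turn [ 0.     -0.0002 -0.0004] deg [ 0.0089 -0.0423 -0.0731] rows 0.5136875619477954 0.009885078794700661
E [446.2009 253.0255  81.8861] -> [444.9062 273.166   55.    ] shift [-0.0017  0.0269 -0.0358] turn [ 0.     -0.0002 -0.0004] deg [ 0.0089 -0.0423 -0.0731] rows 0.6723634104164661 0.009885078794700661
E [446.2009 253.0255  81.8861] -> [444.9062 273.166   44.    ] shift [-0.0017  0.0269 -0.0505] turn [ 0.     -0.0002 -0.0004] deg [ 0.0089 -0.0423 -0.0731] rows 0.8585279261817008 0.009885078794700661
```

View pics/s26.png

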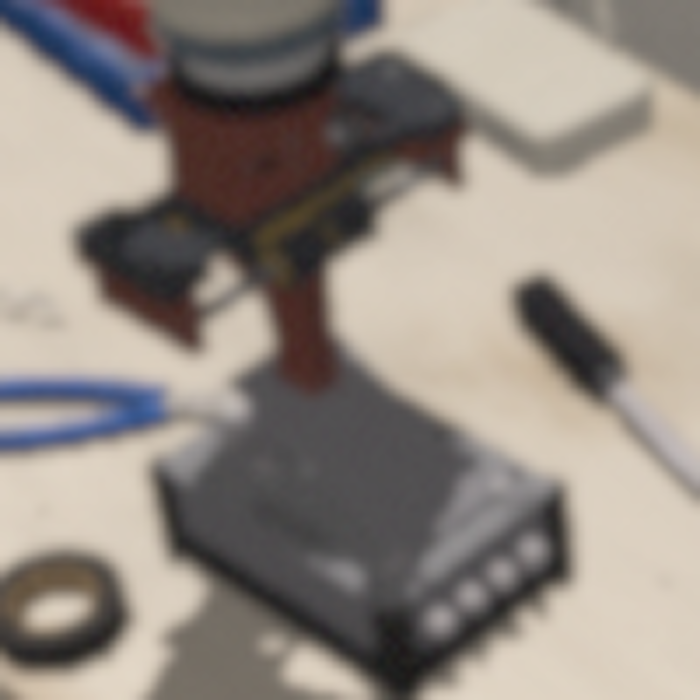

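Call:
{"method": "servo_tool", "body": {
  "plan": [0, 0.006, -0.008, 0, 0, 0, 0, 0, 0.0095, -0.0163, 0, 0, 0, 0, -0.0003, 0.014, -0.023, 0, 0, 0, 0, -0.0006, 0.018, -0.028, 0, 0, 0, 0, -0.001, 0.021, -0.032, 0, 0, 0, 0, -0.0014, 0.024, -0.035, 0, 0, 0, 0, -0.0017, 0.0269, -0.037, 0, 0, 0, 0, -0.0017, 0.0269, -0.038, 0, 0, 0, 0]
}}

```text
time: 26.9
eef_pos: [445.0, 273.5, 53.4]
ee_rot: [-0.0, 0.67, 0.742, -0.0]
force: [-0.1, 0.5, 0.6]
width: 0.6
```

```bash
python3 - <<'E'
from mv import *
st=status.state(); print(st["eef_pos"],st["force"]); pin(-45,63,0)
E
```

```text
[444.9775 273.5004  53.383 ] [-0.1407  0.4597  0.5954]
E [444.9775 273.5004  53.383 ] -> [444.806 274.161  44.   ] shift [-0.0002  0.0009 -0.0125] turn [-0.     -0.0002 -0.0005] deg [-0.0026 -0.0317 -0.0837] rows 0.18815547302389748 0.010421999396810117
```

Press down slowly, past the nominal shut height by about 1 mm, then read the force.

Call:
{"method": "servo_tool", "body": {
  "plan": [-0.0002, 0.0009, -0.002, 0, 0, 0, 0, -0.0002, 0.0009, -0.004, 0, 0, 0, 0, -0.0002, 0.0009, -0.006, 0, 0, 0, 0, -0.0002, 0.0009, -0.0075, 0, 0, 0, 0, -0.0002, 0.0009, -0.009, 0, 0, 0, 0, -0.0002, 0.0009, -0.0105, 0, 0, 0, 0, -0.0002, 0.0009, -0.012, 0, 0, 0, 0, -0.0002, 0.0009, -0.013, 0, 0, 0, 0]
}}

```text
time: 27.7
eef_pos: [445.1, 274.5, 43.7]
ee_rot: [-0.0, 0.67, 0.742, 0.0]
force: [-0.7, 2.4, 3.3]
width: 0.6
```

```bash
python3 - <<'E'
from mv import *
st=status.state(); print(st["eef_pos"],st["force"])
E
```

```text
[445.0944 274.4887  43.6626] [-0.6902  2.354   3.2995]
```

Call:
{"method": "servo_tool", "body": {
  "plan": [0, 0, -0.001, 0, 0, 0, 0, 0, 0, -0.0015, 0, 0, 0, 0, 0, 0, -0.002, 0, 0, 0, 0, 0, 0, -0.0025, 0, 0, 0, 0, 0, 0, -0.003, 0, 0, 0, 0, 0, 0, -0.0035, 0, 0, 0, 0, 0, 0, -0.004, 0, 0, 0, 0, 0, 0, -0.004, 0, 0, 0, 0]
}}

```text
time: 28.5
eef_pos: [445.0, 274.2, 41.7]
ee_rot: [-0.0, 0.67, 0.742, 0.0]
force: [-4.3, -1.4, 16.8]
width: 0.6
```

```bash
python3 - <<'E'
from look import *
from mv import *
d=look("c21",("scene",)); s=d["scene"]
st=status.state(); print(st["eef_pos"],st["force"],st["width"])
f=(np.clip(s["frame"]/255.,0,1)**0.6*255).astype(np.uint8)
zoom(f,205,305,140,240,7,"pics/s27.png")
S=cloud(s); C=B+77*Lx; rel=S-C; xs=rel@Lx; ys=rel@Ly
for a in range(-80,70,10):
    q=(abs(xs-a)<5)&(abs(ys)<25)&(rel[...,2]>50)&(rel[...,2]<90); print(a,q.sum(),np.round(np.median(rel[q][:,2]),1) if q.sum() else None,end="|")
E
```

```text
[445.0192 274.236   41.7235] [-4.4343 -2.7485 15.774 ] 0.3742963739396204
-80 14 55.5|-70 3 53.6|-60 13 61.9|-50 23 63.6|-40 38 63.6|-30 46 61.9|-20 31 61.1|-10 28 61.2|0 28 60.7|10 33 61.6|20 32 60.7|30 31 60.3|40 34 60.1|50 31 60.9|60 49 58.6|
```

View pics/s27.png

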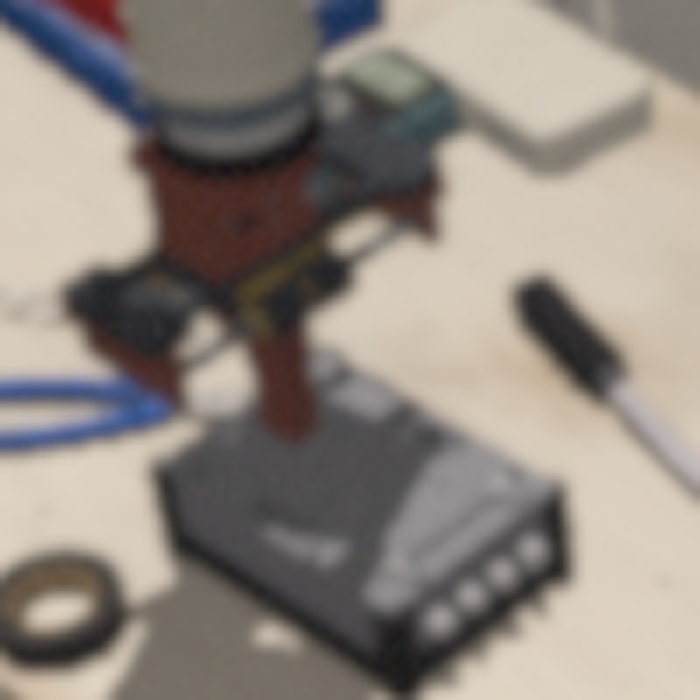

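Call:
{"method": "servo_tool", "body": {
  "plan": [0, 0, -0.0015, 0, 0, 0, 0, 0, 0, -0.002, 0, 0, 0, 0, 0, 0, -0.0025, 0, 0, 0, 0, 0, 0, -0.003, 0, 0, 0, 0, 0, 0, -0.003, 0, 0, 0, 0, 0, 0, -0.003, 0, 0, 0, 0, 0, 0, -0.003, 0, 0, 0, 0, 0, 0, -0.003, 0, 0, 0, 0]
}}

```text
time: 29.35
eef_pos: [445.1, 274.3, 41.5]
ee_rot: [-0.0, 0.67, 0.742, 0.0]
force: [-6.6, -2.8, 26.9]
width: 0.6
```

```bash
python3 - <<'E'
from mv import *
st=status.state(); print(st["eef_pos"],st["force"])
E
```

```text
[445.0861 274.2599  41.5005] [-6.6256 -2.7713 26.8509]
```

Call:
{"method": "servo_tool", "body": {
  "plan": [0, 0, 0.03, 0, 0, 0, 0, 0, 0, 0.09, 0, 0, 0, 0, 0, 0, 0.15, 0, 0, 0, 0, -0.04, 0.04, 0.18, 0, 0, 0, 0, -0.09, 0.09, 0.2, 0, 0, 0, 0, -0.14, 0.14, 0.2, 0, 0, 0, 0, -0.18, 0.19, 0.2, 0, 0, 0, 0, -0.22, 0.24, 0.2, 0, 0, 0, 0.3]
}}

```text
time: 30.15
eef_pos: [281.1, 452.0, 191.7]
ee_rot: [0.0, 0.67, 0.742, 0.0]
force: [0.5, 1.5, 0.4]
width: 5.6
```

```bash
python3 - <<'E'
from look import *
from mv import *
d=look("c22"); s=d["scene"]
st=status.state(); print(st["eef_pos"],st["force"],st["width"])
f=(np.clip(s["frame"]/255.,0,1)**0.6*255).astype(np.uint8)
zoom(f,215,300,165,245,9,"pics/s28.png")
zoom(d["top"]["frame"],225,310,205,275,8,"pics/t28.png")
zoom(d["top"]["frame"],170,470,170,300,2.6,"pics/t29.png")
S=cloud(s); C=B+77*Lx; rel=S-C; xs=rel@Lx; ys=rel@Ly
for S in (cloud(s),cloud(d["top"])):
  rel=S-C; xs=rel@Lx; ys=rel@Ly
  for a in range(-90,70,10):
    q=(abs(xs-a)<5)&(abs(ys)<15)&(rel[...,2]>40)&(rel[...,2]<90); print(a,q.sum(),np.round(np.median(rel[q][:,2]),1) if q.sum() else None,end="|")
  print()
E
```

```text
[279.3193 454.722  191.518 ] [ 0.8831 -1.6409  0.1078] 13.105484894114364
-90 0 None|-80 13 54.8|-70 13 54.3|-60 9 61.2|-50 18 61.7|-40 19 59.7|-30 18 60.5|-20 18 61.0|-10 19 61.2|0 20 60.3|10 21 60.3|20 15 61.2|30 20 61.1|40 20 60.6|50 18 60.6|60 31 60.1|
-90 0 None|-80 25 56.2|-70 29 53.7|-60 26 61.3|-50 29 63.9|-40 27 61.9|-30 28 61.6|-20 25 62.1|-10 29 60.6|0 29 62.1|10 29 61.5|20 29 60.8|30 29 62.6|40 28 62.9|50 28 61.0|60 29 61.2|
```

View pics/s28.png

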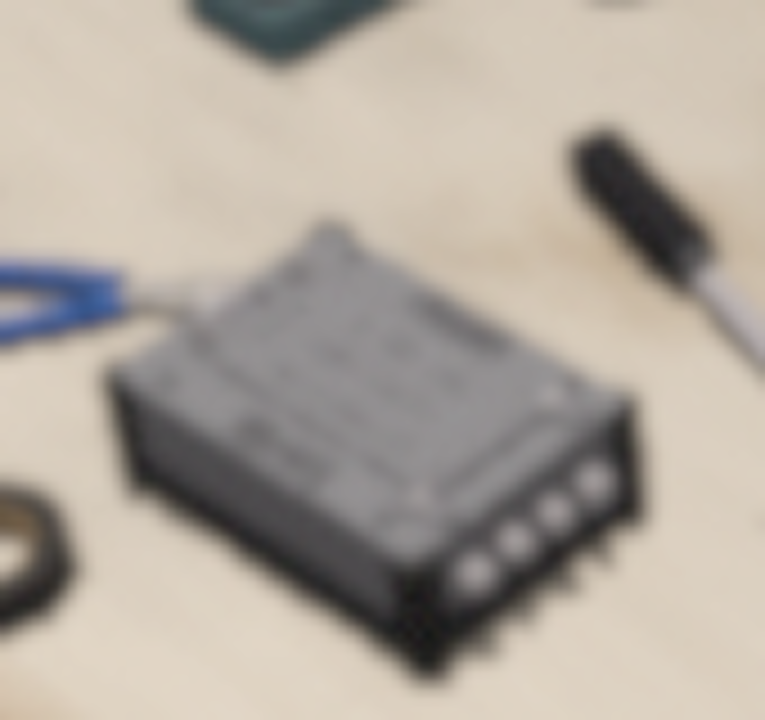

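View pics/t28.png

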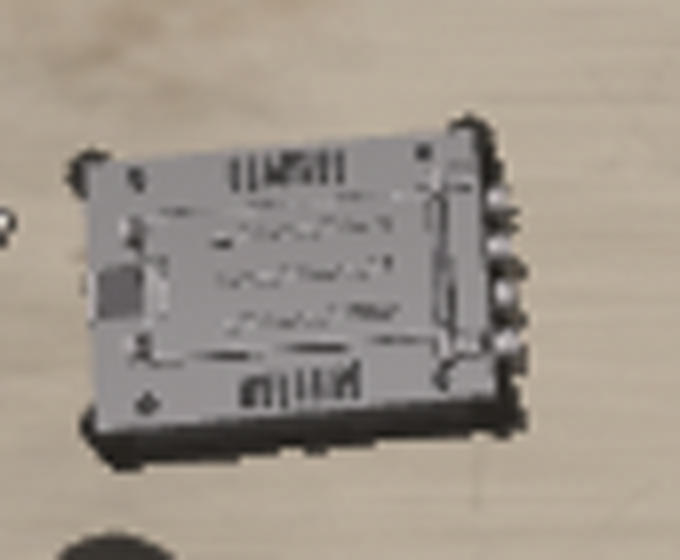

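View pics/t29.png

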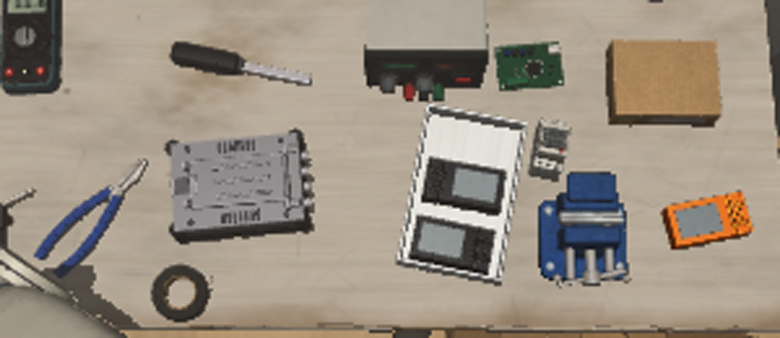

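```bash
python3 - <<'E'
from h import *
from mv import B,Lx,Ly
a=pickle.load(open("cam0.pkl","rb"))["top"]; b=pickle.load(open("c22.pkl","rb"))["top"]
im=np.hstack([x["frame"][226:256,232:258] for x in (a,b)])
cv2.imwrite("pics/hk.png",cv2.resize(im[:,:,::-1],None,fx=14,fy=14,interpolation=cv2.INTER_NEAREST))
C=B+77*Lx
for n in (a,b):
  S=cloud(n); rel=S-C; xs=rel@Lx; ys=rel@Ly
  for sgn in (-1,1):
    q=(abs(xs+59)<12)&(abs(ys-24*sgn)<10)&(rel[...,2]>65); print(q.sum(),np.c_[xs[q],ys[q],rel[...,2][q]].round(0).tolist())
for k in ("cam0","c22"):
  g=cv2.cvtColor(pickle.load(open(k+".pkl","rb"))["top"]["frame"],cv2.COLOR_RGB2GRAY)
  print(g[231:237,236:250]); print(g[246:252,236:250])
E
```

```text
305 [[-53.0, -15.0, 1076.0], [-52.0, -14.0, 1075.0], [-51.0, -14.0, 1074.0], [-50.0, -15.0, 1075.0], [-48.0, -15.0, 1075.0], [-47.0, -15.0, 1075.0], [-69.0, -14.0, 1075.0], [-67.0, -15.0, 1076.0], [-65.0, -14.0, 1074.0], [-63.0, -15.0, 1076.0], [-62.0, -15.0, 1076.0], [-61.0, -15.0, 1075.0], [-60.0, -15.0, 1075.0], [-59.0, -14.0, 1074.0], [-58.0, -15.0, 1075.0], [-57.0, -15.0, 1074.0], [-56.0, -15.0, 1074.0], [-54.0, -16.0, 1075.0], [-53.0, -16.0, 1076.0], [-52.0, -16.0, 1075.0], [-51.0, -16.0, 1075.0], [-50.0, -16.0, 1075.0], [-49.0, -15.0, 1074.0], [-47.0, -16.0, 1075.0], [-70.0, -15.0, 1074.0], [-68.0, -16.0, 1076.0], [-67.0, -16.0, 1076.0], [-66.0, -16.0, 1076.0], [-65.0, -15.0, 1074.0], [-64.0, -16.0, 1075.0], [-63.0, -15.0, 1074.0], [-62.0, -15.0, 1073.0], [-60.0, -16.0, 1075.0], [-59.0, -17.0, 1076.0], [-58.0, -17.0, 1075.0], [-56.0, -17.0, 1075.0], [-56.0, -16.0, 1074.0], [-54.0, -17.0, 1075.0], [-53.0, -16.0, 1074.0], [-52.0, -16.0, 1074.0], [-51.0, -17.0, 1075.0], [-50.0, -17.0, 1074.0], [-48.0, -17.0, 1075.0], [-48.0, -17.0, 1074.0], [-70.0, -15.0, 1073.0], [-68.0, -17.0, 
[... 23636 characters left out ...]
 139 140 140 141 140 140 138 116 116  95 111 128]
 [139 139 140 142 156 108 112 152 149 151 137 137 137 139]
 [140 140 140 143 178 115  97 120 140 140 139 140 140 140]
 [140 140 141 142 148  89  90 127 139 141 139 140 139 140]
 [140 141 141 140 118  61  68 139 141 140 141 140 140 140]
 [140 141 141 140 140 135  94 141 140 140 140 141 141 141]]
[[145 143 142 143 143 142 130 124 145 146 146 145 145 146]
 [150 143 144 143 154 157  70  92 146 146 147 146 146 146]
 [153 143 143 144 155 160 101  98 146 147 146 146 147 146]
 [153 143 143 143 143 120  73  78 160 156 156 149 138 126]
 [153 143 144 143 143 122 138 115 101 120 119 118 144 144]
 [153 143 144 144 145 143 144 143 140 142 143 143 146 146]]
```

View pics/hk.png

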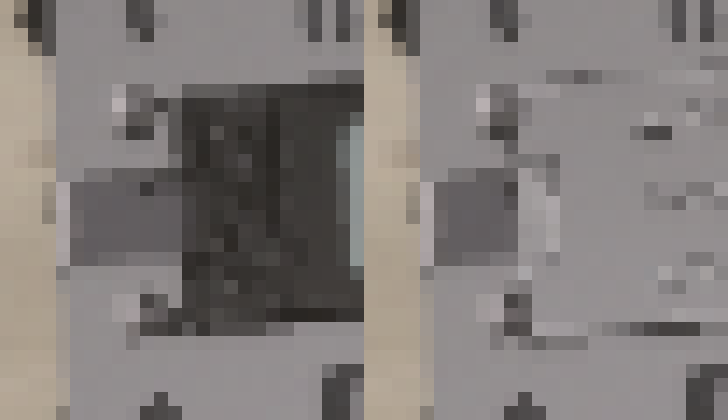

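```bash
python3 - <<'E'
from station import status, r
st=status.state(); print(st["time"],st["force"],st["joint_vel"])
print(r.close_job())
E
```

```text
30.25 [ 0.88309618 -1.64085302  0.10783342] [-0.07989618 -0.00936764  0.03346398 -0.03389837  0.00567854 -0.07803715]
the job is handed in; nothing more can be done
None
```

I did all the steps in the order asked and handed the job in at 30 s of the 72 s allowed. I pried the pack up, laid the tool back flat on its old spot and put the pack flat in the tray beside the old one. Last, I swung the door down and pressed it shut.

**Last checks (both cameras, arm clear):**
- **Pack:** its top is level in the tray to within about 0.001 rad.
- **Pry tool:** it lies flat on the bench at its original place. The other things on the bench look unmoved.
- **Door:** it is flat to within camera noise. When pressed it came to a hard stop at about 27 N, well over the catch's 6 to 14 N.
- **Hooks:** their pixels match the first picture, so they are back at rest. I judged the catch only from this and the hard stop, not from a reading of the catch itself.

**What disagreed:**
- **Reported tool position:** the fingertips were about 19 mm behind the reported TCP, not 19 mm ahead as stated. I confirmed this by camera and by feeling for contact, then allowed for it in every move.
- **Fulcrum contact:** the blade touched the wear bar about 4 to 5 mm earlier than my model predicted, so I went by the measured contact.
- **Camera offset:** the two cameras differed by about 4 mm along y.

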